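# Put the finished volumes away in the edition cabinet

## Task

Put the finished volumes that lie on the bench away in the edition cabinet: pull its sprung blue door right out to its stop so that it stays open, slide every volume, spine outwards, fully home into a pigeonhole of its own, and when they are all in, shut the door. Leave the binding tools on the bench where they are.

Things in the scene. Friction and masses are not known exactly. Their poses are not given: they have to be found in the camera images.
- cabinet: edition cabinet, plywood with clear top and back, fixed; 290 wide (y), 107.5 deep (x), 90 high. Origin: on the bench, middle of the front face; x points into it, y to the left as one faces the front. Left end: 4 pigeonholes, 2 x 2, over a solid 44 mm plinth; right end: an open bay of paper, not part of the job. On top a rail, 34 to 46 mm behind the front, to 100 mm height
- door (a joint): blue sliding door, m: 0 shut over the pigeonholes, 0.142 open at its stop; slides along the cabinet's -y. A spring draws it shut (2.4 N at first, 5 N at most); let go on the way, it runs shut. Past 0.115 the spring goes over centre, pulls it on to the stop and holds it there; a push of about 5 N to the left frees it, and below 0.11 it runs shut alone. A volume standing out over 4 mm blocks it
- door_pull (a point): grip point of the door's dark wooden pull, a block 14 mm wide (cabinet y), 20 mm out from the door's face (x), 62 to 96 mm above the bench; the point is its middle, 10 mm below its top, and moves with the door. The door is 148 x 50 x 5 mm, 40 to 90 mm above the bench, its back 4 mm and its face 9 mm in front of the cabinet's front; its two thin hangers rise to 104 mm
- hole_lower_left (a point): mouth of the lower left pigeonhole (as one faces the front), 62 mm wide, 18 mm high, 101.5 mm deep, 5 mm walls and a 4 mm shelf between holes. In the plane of the cabinet's front, mid-width, 7 mm above the hole's floor: where the middle of a volume's spine lies when it is home (or up to 1.5 mm deeper). Axes as the cabinet's
- hole_lower_right (a point): mouth of the lower right pigeonhole (as one faces the front), 62 mm wide, 18 mm high, 101.5 mm deep, 5 mm walls and a 4 mm shelf between holes. In the plane of the cabinet's front, mid-width, 7 mm above the hole's floor: where the middle of a volume's spine lies when it is home (or up to 1.5 mm deeper). Axes as the cabinet's
- hole_upper_left (a point): mouth of the upper left pigeonhole (as one faces the front), 62 mm wide, 18 mm high, 101.5 mm deep, 5 mm walls and a 4 mm shelf between holes. In the plane of the cabinet's front, mid-width, 7 mm above the hole's floor: where the middle of a volume's spine lies when it is home (or up to 1.5 mm deeper). Axes as the cabinet's
- hole_upper_right (a point): mouth of the upper right pigeonhole (as one faces the front), 62 mm wide, 18 mm high, 101.5 mm deep, 5 mm walls and a 4 mm shelf between holes. In the plane of the cabinet's front, mid-width, 7 mm above the hole's floor: where the middle of a volume's spine lies when it is home (or up to 1.5 mm deeper). Axes as the cabinet's
- volume_white: a slim landscape hardback book, rigid and closed, white with a copper panel, 100 mm long (x), 58 mm wide (y), 14 mm thick (z), 70 to 120 g; origin: centre of its underside; the spine is the short edge at its -x end. It lies flat on the bench, spine roughly towards the robot. May be absent
- volume_white_spine (a point): middle of the spine's outer face of that book (x = -50 mm, 7 mm above its underside)
- volume_plum: a slim landscape hardback book, rigid and closed, dark plum with a brass panel, 100 mm long (x), 58 mm wide (y), 14 mm thick (z), 70 to 120 g; origin: centre of its underside; the spine is the short edge at its -x end. It lies flat on the bench, spine roughly towards the robot. May be absent
- volume_plum_spine (a point): middle of the spine's outer face of that book (x = -50 mm, 7 mm above its underside)
- volume_ochre: a slim landscape hardback book, rigid and closed, ochre yellow with a dark grey panel, 100 mm long (x), 58 mm wide (y), 14 mm thick (z), 70 to 120 g; origin: centre of its underside; the spine is the short edge at its -x end. It lies flat on the bench, spine roughly towards the robot. May be absent
- volume_ochre_spine (a point): middle of the spine's outer face of that book (x = -50 mm, 7 mm above its underside)
- volume_blue: a slim landscape hardback book, rigid and closed, dark blue with a silver panel, 100 mm long (x), 58 mm wide (y), 14 mm thick (z), 70 to 120 g; origin: centre of its underside; the spine is the short edge at its -x end. It lies flat on the bench, spine roughly towards the robot. May be absent
- volume_blue_spine (a point): middle of the spine's outer face of that book (x = -50 mm, 7 mm above its underside)
- thread_spool: a wooden spool of gold thread, 34 mm across, 40 mm high; origin: centre of its underside; to be left alone
- glue_pot: a white glue pot, 52 mm across, 60 mm high; origin: centre of its underside; to be left alone
- brass_weight: a brass paperweight, 50 x 32 x 30 mm with a knob, 44 mm high; origin: centre of its underside; to be left alone
- bone_folder: a cream bone folder lying flat, 140 x 20 x 5 mm; origin: centre of its underside; to be left alone
- tape_roll: a roll of black tape lying flat, 84 mm across, 19 mm high; origin: centre of its underside; to be left alone
- tool_jar: a blue ceramic jar of brushes and awls, fixed, 76 mm across, about 200 mm high with its tools; origin: centre of its underside; to be left alone
Mind the look-alikes: they are no part of the job. Several things look just like the volume_blue: the one meant starts nearest to the robot's base.

How it is judged (in metres and radians):
On the way, in this order (a step that is already met when the one before it is completed fails the run):
1. the door stays open at its stop (value of joint door above 0.134 m and contact force between the fingers and door below 0.5 N), for 0.3 s.
2. every volume is home in a pigeonhole, spine outwards, with the door still open ((distance between volume_white_spine and hole_lower_left below 0.006 m or distance between volume_white_spine and hole_lower_right below 0.006 m or distance between volume_white_spine and hole_upper_left below 0.006 m or distance between volume_white_spine and hole_upper_right below 0.006 m) and angle between the x axis of each of volume_white, volume_plum, volume_ochre, volume_blue and the x axis of cabinet, either way round below 0.1 rad and linear speed of each of volume_white, volume_plum, volume_ochre, volume_blue below 0.02 m/s and (distance between volume_plum_spine and hole_lower_left below 0.006 m or distance between volume_plum_spine and hole_lower_right below 0.006 m or distance between volume_plum_spine and hole_upper_left below 0.006 m or distance between volume_plum_spine and hole_upper_right below 0.006 m) and (distance between volume_ochre_spine and hole_lower_left below 0.006 m or distance between volume_ochre_spine and hole_lower_right below 0.006 m or distance between volume_ochre_spine and hole_upper_left below 0.006 m or distance between volume_ochre_spine and hole_upper_right below 0.006 m) and (distance between volume_blue_spine and hole_lower_left below 0.006 m or distance between volume_blue_spine and hole_lower_right below 0.006 m or distance between volume_blue_spine and hole_upper_left below 0.006 m or distance between volume_blue_spine and hole_upper_right below 0.006 m) and value of joint door above 0.1 m), for 0.2 s.
3. the door is shut (value of joint door below 0.006 m), for 0.2 s.
At the end, for the whole second after the job is handed in: Every volume present lies at rest in a pigeonhole of its own behind the door, the middle of its spine within 6 mm of that pigeonhole's mouth point and its length within 0.1 rad of the cabinet's depth, and the door is shut to within 6 mm ((distance between volume_white_spine and hole_lower_left below 0.006 m or distance between volume_white_spine and hole_lower_right below 0.006 m or distance between volume_white_spine and hole_upper_left below 0.006 m or distance between volume_white_spine and hole_upper_right below 0.006 m) and angle between the x axis of each of volume_white, volume_plum, volume_ochre, volume_blue and the x axis of cabinet, either way round below 0.1 rad and linear speed of each of volume_white, volume_plum, volume_ochre, volume_blue below 0.02 m/s and (distance between volume_plum_spine and hole_lower_left below 0.006 m or distance between volume_plum_spine and hole_lower_right below 0.006 m or distance between volume_plum_spine and hole_upper_left below 0.006 m or distance between volume_plum_spine and hole_upper_right below 0.006 m) and (distance between volume_ochre_spine and hole_lower_left below 0.006 m or distance between volume_ochre_spine and hole_lower_right below 0.006 m or distance between volume_ochre_spine and hole_upper_left below 0.006 m or distance between volume_ochre_spine and hole_upper_right below 0.006 m) and (distance between volume_blue_spine and hole_lower_left below 0.006 m or distance between volume_blue_spine and hole_lower_right below 0.006 m or distance between volume_blue_spine and hole_upper_left below 0.006 m or distance between volume_blue_spine and hole_upper_right below 0.006 m) and value of joint door below 0.006 m); the robot touches nothing.
It fails at once if a binding tool on the bench (spool, glue pot, weight, bone folder or tape roll) pushed more than 6 cm from its place (distance of any of thread_spool, glue_pot, brass_weight, bone_folder, tape_roll from where it was at the start of the episode above 0.06 m).
It fails at once if the spool, the glue pot or the weight tipped over (angle between any of thread_spool, glue_pot, brass_weight's own z axis and vertical above 0.6 rad).
Of volume_white, volume_plum, volume_ochre, volume_blue only 3 to 4 are there at a start; the rules pass over those that are not, and their reading is None.
At some moment in a run one of volume_white, volume_plum, volume_ochre, volume_blue may be knocked a few centimetres aside while the robot is not near it.
Once in a run the grip may slacken for a moment while it holds something.
It also fails if it takes over 210 s, if anything falls off the work surface, if the arm or the gripper's body presses on something with over 40 N, if the wrist force passes 120 N, or if a joint passes its speed limit or range.

## Robot

A 6-joint arm with a two-finger parallel gripper is mounted at the origin on the work surface. World frame = base frame: x ahead of the robot, y to its left, z up, the work surface at z = 0. Lengths are in mm, angles in rad, forces in N, time in s.
With the tool pointing down it reaches from about 350 to 775 mm from the base axis. Payload 7.3 kg.
Tool frame: the origin (TCP) lies midway between the tips of the shut fingers; the grasp point (between the pads) lies 19 mm behind it; x points along the fingers, y is the direction in which the jaws open and shut, and the axes are right-handed (so a half turn about x gives the same grasp; the last joint's range is limited). The gripper opens to 92 mm and grips with 3 to 60 N. Pads are 19 mm wide; open, the fingers measure 130 mm over their backs; the gripper's body (75 mm by 190 mm) begins 47 mm behind the grasp point.
Start: joints at [-1.415, 0.342, 1.524, -0, 1.275, -0.146], TCP at [156.073, -501.284, 226.741] pointing down, gripper open.
Joint ranges: [-2.53, 2.53], [-0.77, 2.02], [0.04, 2.7], [-1, 4.14], [0.28, 2.66], [-3.11, 3.11]. Speed limits (rad/s): [2.57, 2.57, 3.14, 3.14, 3.14, 3.14].

## Interface

Orientations are given as [roll, pitch, yaw] about the fixed x, y, z axes, in that order (R = Rz(yaw) Ry(pitch) Rx(roll)).
In Python, from plant import bot gives the robot as it stands. The module is installed in compiled form; this text tells all that it offers.
- The arm moves only by the shell command python3 -m handwheel 'ROWS' [OPENING]. ROWS is JSON, a list that holds one entry, the list of rows, each a list of 4 numbers: the shift along the tool's x, y, z in cm, then the turn about the tool's x in rad. A call has 1 to 8 rows; each row shifts and turns the commanded pose from where the row before left it, along the tool's axes as they then stand; what a row does not reach is not made up. A row lasts 1/12 s, in which the tool goes at most 41.7 mm and 7.16 degrees, less where a joint would pass 70% of its speed; a pose out of reach is approached as far as the arm can. A call is refused whole if a number of a shift passes 4.17 or a number of a turn 0.125, either way. A call with a gripper value outside its range is refused whole. OPENING is the opening, from 0 (shut) to 1 (fully open), set as the call begins (- or left out, the last holds). The fingers move at their own pace and stop on an object; the grip force is fixed at half the most. Time passes only in rows, so rows that do not move let the fingers close. It gives the time, the measured TCP pose, the force and the opening at its end, in the units of the state.
- bot.get_obs(): the state, without advancing time (a new reading comes with each control period).
- bot.capture(name): name is "side" or "top"; returns (picture, depth): 480x640x3 uint8, red, green, blue; 480x640 float32, mm along the optical axis (not along the pixel's ray), 0 where there is no reading.
- bot.camera_model(name): a dict with "fx", "fy", "cx", "cy" (pixels), "dist_coeffs" ([k1, k2, p1, p2, k3] as OpenCV has them; the pictures are not rectified), "position" and "rotation" of the camera in the world. Camera axes: x right, y down, z forward; pixel columns grow to the right and rows downward; lengths in mm; the calibration is good to about 2 mm. A picture is of the moment at which its call begins. camera_model takes no time and is no camera call.
- bot.close_job(): hands the job in, once; it reports no verdict.
Trained networks look in the newest picture that a camera, given by its name, has taken for a name from the list of things; names that differ only in an ending like _2 or _b are one class to them, and where a whole thing is asked for, a point or a joint stands for the part that bears it (a point fixed in the world has none). Each returns a list of dicts, best first, with "conf" (0 to 1); they miss things now and then, are a little off and sometimes report something else, mostly with a low value. They report only what shows in the picture. A call takes as long as a camera call. They do not tell look-alikes from the thing itself.
- bot.find_in(camera, label): "bbox" ([left, top, width, height] in pixels, round what is visible of it).
- bot.spot_point(camera, label): "point" ([column, row] in pixels: a listed point, or the origin of a listed thing).
The state is a dict: "time": time; "joint_positions": joint angles; "dq": joint speeds; "tau": joint torques, N m; "tool_pos": TCP position; "tcp_rot": TCP orientation; "contact_force": force on the tool from outside, world axes, zero at the start; "moment": the same for the moment, N m; "grip_width": finger opening in mm.
Only numpy, scipy, OpenCV 4.12 (cv2) and the standard library are available. Lean on these libraries where they do the work, as an engineer would, in place of code of your own. Each camera call takes 0.05 s, during which the arm holds its last target.

## Working session

There is one attempt and no reset: what is moved stays moved. The work goes in short steps, Python scripts to look and compute and a shell command to move; the robot and the scene stay as the last step left them, time stands still between calls to the robot, and variables do not carry over. Pictures are saved under pics/ and viewed, and the job is handed in when it is done.

I'll start by reading the state and taking a picture from each camera.

```bash
ls; mkdir -p pics; python3 - <<'E'
from plant import bot
import cv2, numpy as np
print(bot.get_obs())
for n in("side","top"):
    p,d=bot.capture(n); cv2.imwrite(f"pics/{n}0.png",p[:,:,::-1]); np.save(f"{n}_d.npy",d); np.save(f"{n}_p.npy",p)
    print(n,bot.camera_model(n))
E
```

```text
pics
{'time': 0.0, 'joint_positions': array([-1.41500586e+00,  3.42714548e-01,  1.52502575e+00,  2.19367677e-05,
        1.27541360e+00, -1.46020452e-01]), 'dq': array([ 0.00066672, -0.00110563,  0.00022289,  0.00031004,  0.00085282,
       -0.00016094]), 'tau': array([ 2.56048981e-03, -4.31234980e+01, -2.44224536e+01,  7.19659659e-02,
        5.58728515e-02, -1.49826355e-04]), 'tool_pos': array([ 156.00841841, -500.84964359,  226.04617001]), 'tcp_rot': array([-1.73025186,  1.56923494,  1.71314531]), 'contact_force': array([ 0.7894549 ,  0.1122963 , -0.29555512]), 'moment': array([0.01370498, 0.02037249, 0.03961212]), 'grip_width': 91.65344519111295}
side {'fx': 438.899283279415, 'fy': 438.899283279415, 'cx': 321.94914579181966, 'cy': 241.6213318744103, 'dist_coeffs': array([0.01708979, 0.        , 0.        , 0.        , 0.        ]), 'position': array([277.83209088, 552.24530401, 822.48088878]), 'rotation': array([-2.46577361e+00, -1.33913492e-03, -2.85649935e+00])}
top {'fx': 534.163384722159, 'fy': 534.163384722159, 'cx': 319.51908506047755, 'cy': 241.0327755616785, 'dist_coeffs': array([-0.01935868,  0.        ,  0.        ,  0.        ,  0.        ]), 'position': array([ 231.04507728,  -14.59427894, 1391.37387029]), 'rotation': array([-2.96523618, -0.0043046 , -1.58915425])}
```

View pics/side0.png

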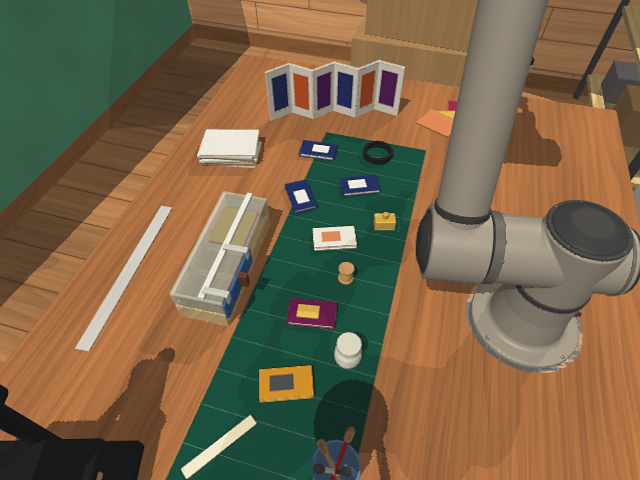

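View pics/top0.png

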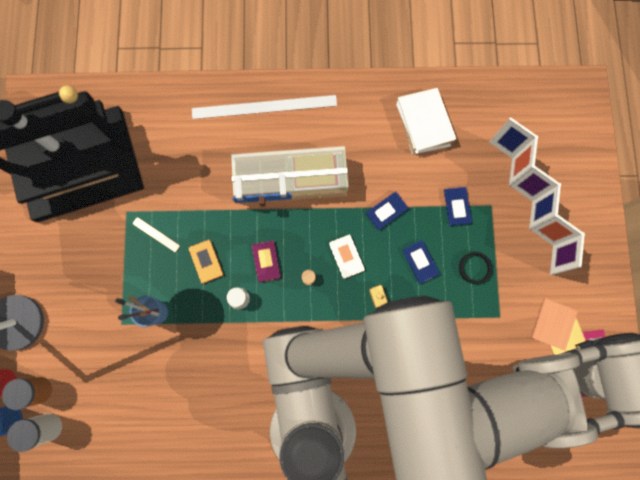

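The top picture shows ochre (205,262), plum (265,261), white (346,257) and three blues at (421,262), (387,210) and (458,206). The cabinet is at about (290,175), with its door at the left end. Next I'll write the pixel-to-world helpers and measure.

```bash
cat > h.py <<'E'
from plant import bot
import cv2, numpy as np
from scipy.spatial.transform import Rotation as R
np.set_printoptions(precision=1,suppress=True)
CM={}
def cm(n):
    if n not in CM:
        m=bot.camera_model(n); K=np.array([[m['fx'],0,m['cx']],[0,m['fy'],m['cy']],[0,0,1.]])
        CM[n]=(K,np.array(m['dist_coeffs']),np.array(m['position']),R.from_euler('xyz',m['rotation']).as_matrix())
    return CM[n]
def ray(n,uv):
    K,D,p,Rm=cm(n); q=cv2.undistortPoints(np.array(uv,float).reshape(-1,1,2),K,D).reshape(-1,2)
    return p,np.c_[q,np.ones(len(q))]@Rm.T
def toz(n,uv,z):
    p,r=ray(n,uv); return p+r*((z-p[2])/r[:,2])[:,None]
def proj(n,X):
    K,D,p,Rm=cm(n); X=np.array(X,float).reshape(-1,3)
    return cv2.projectPoints((X-p)@Rm,np.zeros(3),np.zeros(3),K,D)[0].reshape(-1,2)
def cloud(n,d):
    v,u=np.nonzero(d>0); p,r=ray(n,np.c_[u,v]); return np.c_[u,v],p+r*d[v,u][:,None]
def grab(n,save=None):
    p,d=bot.capture(n)
    if save: cv2.imwrite(f"pics/{save}.png",p[:,:,::-1])
    return p,d
def st():
    o=bot.get_obs(); Rm=R.from_euler('xyz',o['tcp_rot']).as_matrix()
    print('t %.2f'%o['time'],'tcp',o['tool_pos'],'F',o['contact_force'],'w %.1f'%o['grip_width']);print('tool axes x',Rm[:,0].round(3),'y',Rm[:,1].round(3),'z',Rm[:,2].round(3))
    return o,Rm
E
python3 - <<'E'
from h import *
o,Rm=st()
for n in("top","side"):
  for l in["volume_white","volume_plum","volume_ochre","volume_blue","glue_pot","thread_spool","brass_weight","bone_folder","tape_roll","tool_jar","cabinet"]:
    r=bot.spot_point(n,l); z=0
    print(n,l,[(np.round(x['point'],1).tolist(),round(x['conf'],2),toz(n,x['point'],z)[0][:2].round().tolist()) for x in r[:4]])
  for l in["volume_white_spine","volume_plum_spine","volume_ochre_spine","volume_blue_spine"]:
    r=bot.spot_point(n,l)
    print(n,l,[(round(x['conf'],2),toz(n,x['point'],7)[0][:2].round(1).tolist()) for x in r[:4]])
  for l,z in[("door_pull",86),("hole_lower_left",51),("hole_lower_right",51),("hole_upper_left",73),("hole_upper_right",73)]:
    r=bot.spot_point(n,l)
    print(n,l,[(round(x['conf'],2),toz(n,x['point'],z)[0][:2].round(1).tolist()) for x in r[:4]])
E
```

```text
t 0.10 tcp [ 156.  -500.9  226.1] F [-0.5  0.6 -0.3] w 91.7
tool axes x [-0.  0. -1.] y [ 0.3 -1.  -0. ] z [-1.  -0.3 -0. ]
top volume_white [([348.2, 258.2], 0.79, [432.0, -100.0]), ([156.2, 232.7], 0.44, [509.0, 408.0]), ([375.1, 296.7], 0.23, [329.0, -167.0])]
top volume_plum [([266.5, 262.3], 0.62, [425.0, 115.0]), ([240.7, 299.3], 0.38, [329.0, 182.0])]
top volume_ochre [([206.4, 262.5], 0.94, [427.0, 273.0])]
top volume_blue [([421.2, 263.6], 0.83, [414.0, -291.0]), ([456.7, 207.7], 0.82, [563.0, -395.0]), ([387.5, 210.9], 0.73, [558.0, -208.0])]
top glue_pot [([242.3, 297.6], 0.65, [333.0, 178.0])]
top thread_spool [([308.1, 278.0], 0.42, [381.0, 7.0])]
top brass_weight [([374.1, 299.0], 0.72, [323.0, -164.0]), ([265.8, 261.1], 0.39, [428.0, 117.0])]
top bone_folder [([155.3, 234.8], 0.66, [503.0, 410.0])]
top tape_roll [([475.0, 266.3], 0.87, [404.0, -433.0])]
top tool_jar [([155.9, 309.6], 0.94, [306.0, 402.0])]
top cabinet [([291.3, 198.1], 0.78, [597.0, 48.0]), ([154.7, 312.8], 0.47, [298.0, 405.0])]
top volume_white_spine [(0.69, [388.5, -116.4])]
top volume_plum_spine [(
[... 1230 characters left out ...]
])]
side cabinet [([248.7, 270.8], 0.92, [598.0, 48.0]), ([314.6, 313.7], 0.39, [422.0, 112.0]), ([240.0, 261.1], 0.3, [628.0, 28.0])]
side volume_white_spine [(0.57, [390.6, -110.0])]
side volume_plum_spine [(0.81, [374.4, 107.6]), (0.53, [371.4, 15.4])]
side volume_ochre_spine [(0.88, [387.1, 253.0]), (0.49, [394.5, -115.0])]
side volume_blue_spine [(0.88, [582.9, -232.5]), (0.87, [381.1, -309.3]), (0.77, [605.9, -389.0]), (0.25, [608.0, 131.6])]
side door_pull [(0.93, [578.3, 120.3])]
side hole_lower_left [(0.92, [578.3, 152.8]), (0.7, [366.9, -265.7])]
side hole_lower_right [(0.68, [585.7, 82.5])]
side hole_upper_left [(0.72, [586.5, 154.4])]
side hole_upper_right [(0.86, [598.5, 75.2])]
```

```bash
python3 - <<'E'
import numpy as np,cv2
d=np.load("top_d.npy");p=np.load("top_p.npy");s=np.load("side_p.npy");sd=np.load("side_d.npy")
print((d==0).mean(),(sd==0).mean(), d[255:260,340:350])
a=cv2.resize(p[135:300,120:520],(800,330),interpolation=cv2.INTER_CUBIC)
b=cv2.resize(s[180:330,160:340],(720,600),interpolation=cv2.INTER_CUBIC)
cv2.imwrite("pics/ta.png",a[:,:,::-1]);cv2.imwrite("pics/sa.png",b[:,:,::-1])
E
```

```text
0.003984375 0.003948567708333333 [[1388.0045 1390.2673 1394.1077 1394.4135 1386.8673 1392.6603 1390.5055
  1393.6866 1386.8344 1395.5024]
 [1383.8698 1388.5792 1395.2483 1393.4722 1392.497  1391.0775 1390.7161
  1391.6129 1393.1959 1391.5151]
 [1386.6229 1389.1025 1387.9413 1385.7006 1390.5137 1389.0098 1388.139
  1395.8314 1390.8011 1394.0281]
 [1386.7405 1391.257  1395.4757 1387.3352 1388.2053 1391.7812 1386.7527
  1391.1687 1391.6039 1390.4014]
 [1393.3259 1395.3184 1390.2708 1387.0696 1392.2439 1390.7562 1393.3756
  1394.4774 1389.4087 1393.4672]]
```

View pics/ta.png

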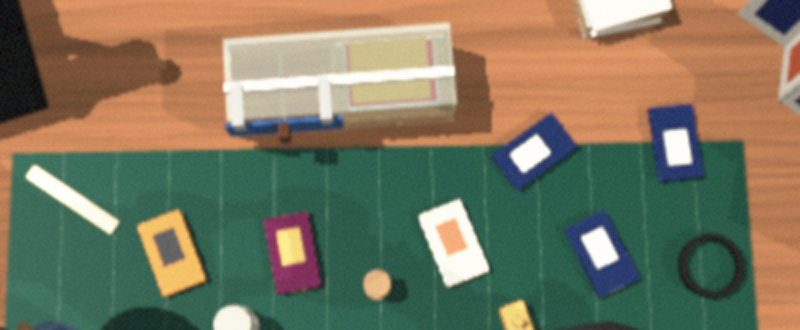

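View pics/sa.png

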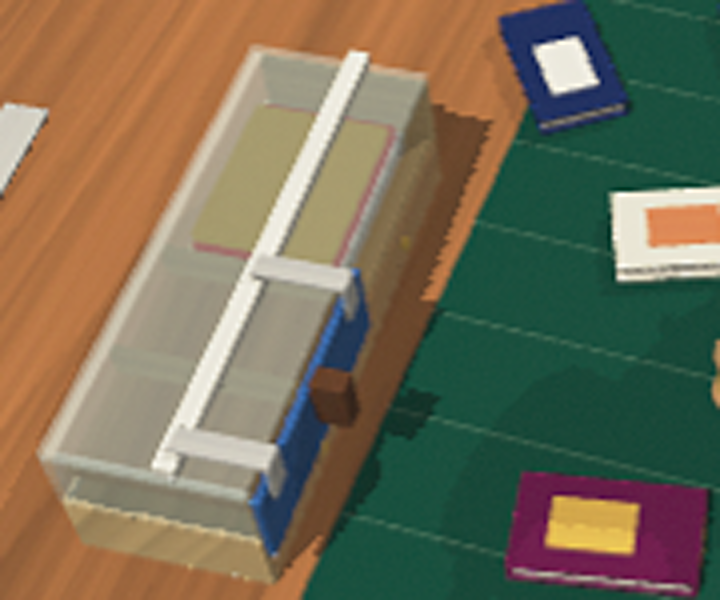

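The top picture shows the spines towards the robot and the door shut. Next I'll fit the cabinet and the volumes as wireframes to the image edges in both views. That's more precise than the network points.

```bash
cat > fit.py <<'E'
from h import *
from scipy.optimize import least_squares
from scipy.ndimage import map_coordinates
S=4
def dt(img,box):
    u0,v0,u1,v1=box
    c=img[v0:v1,u0:u1]; c=cv2.resize(c,None,fx=S,fy=S,interpolation=cv2.INTER_CUBIC)
    c=cv2.GaussianBlur(c,(0,0),2.0)
    e=np.zeros(c.shape[:2],np.uint8)
    for k in range(3): e|=cv2.Canny(c[:,:,k],25,60)
    return cv2.distanceTransform(255-e,cv2.DIST_L2,5)/S,c,e
def seg(a,b,n=30):
    t=np.linspace(0.04,0.96,n)[:,None]; return np.array(a)*(1-t)+np.array(b)*t
def rect(x0,x1,y0,y1,z):
    return np.vstack([seg((x0,y0,z),(x1,y0,z)),seg((x1,y0,z),(x1,y1,z)),seg((x1,y1,z),(x0,y1,z)),seg((x0,y1,z),(x0,y0,z))])
def pose(P,L):
    c,s=np.cos(P[2]),np.sin(P[2]); return np.c_[P[0]+c*L[:,0]-s*L[:,1],P[1]+s*L[:,0]+c*L[:,1],L[:,2]]
def fit(cam,img,L,P0,rad=None,scale=1.0,out=None):
    uv=proj(cam,pose(P0,L)); m=14
    box=[max(0,int(uv[:,0].min())-m),max(0,int(uv[:,1].min())-m),min(640,int(uv[:,0].max())+m),min(480,int(uv[:,1].max())+m)]
    D,c,e=dt(img,box)
    def f(p,sc=None):
        q=proj(cam,pose(P0+p*np.array([1,1,.01]),L)); x=(q[:,0]-box[0]+.5)*S-.5; y=(q[:,1]-box[1]+.5)*S-.5
        return map_coordinates(D,[y,x],order=1,mode='nearest')
    best=None
    for dx in(-4,0,4):
        for dy in(-4,0,4):
          for da in (-3,0,3):
            r=least_squares(f,[dx,dy,da],loss='soft_l1',f_scale=0.5,diff_step=1e-2)
            if best is None or r.cost<best.cost: best=r
    P=P0+best.x*np.array([1,1,.01])
    if out:
        q=proj(cam,pose(P,L)); o=c.copy()
        for a in q: cv2.circle(o,(int((a[0]-box[0]+.5)*S),int((a[1]-box[1]+.5)*S)),1,(255,0,0),-1)
        if o.shape[1]>800: o=cv2.resize(o,None,fx=800/o.shape[1],fy=800/o.shape[1])
        if o.shape[0]>600: o=cv2.resize(o,None,fx=600/o.shape[0],fy=600/o.shape[0])
        cv2.imwrite(f"pics/{out}.png",o[:,:,::-1])
    return P,np.median(f(best.x)),best.cost/len(L)
BOOK=rect(-50,50,-29,29,14)
CAB=np.vstack([seg((0,-145,90),(107.5,-145,90)),seg((107.5,-145,90),(107.5,145,90)),seg((107.5,145,90),(0,145,90)),
  seg((34,-145,100),(34,145,100)),seg((46,-145,100),(46,145,100))])
COL=dict(white=0,plum=1,ochre=2,blue=3)
E
python3 - <<'E'
from fit import *
T=np.load("top_p.npy");Sd=np.load("side_p.npy")
for n,im in(("top",T),("side",Sd)):
    P,m,c=fit(n,im,CAB,np.array([597,48,-.05]),out=f"cab_{n}"); print(n,"cab",P.round(3),round(m,2),round(c,3))
    for b,P0 in dict(white=(432,-100,.3),plum=(425,115,.1),ochre=(427,270,.3),blue=(414,-288,.4),blueB=(558,-205,-.9),blueC=(565,-392,-.05)).items():
        P,m,c=fit(n,im,BOOK,np.array(P0),out=f"{b}_{n}"); print(n,b,P.round(3),round(m,2),round(c,3))
a=cv2.imread("pics/cab_top.png");b=cv2.imread("pics/cab_side.png");print(a.shape,b.shape)
h=[cv2.resize(cv2.imread(f"pics/{b}_{n}.png"),(200,200)) for n in("top","side") for b in("white","plum","ochre","blue")]
cv2.imwrite("pics/bk.png",np.vstack([np.hstack(h[:4]),np.hstack(h[4:])]))
E
```

```text
top cab [593.6  46.4   0.1] 0.17 0.048
top white [435.8 -94.    0.4] 0.42 0.085
top plum [426.5 116.4   0.2] 0.19 0.035
top ochre [429.5 274.1   0.4] 0.13 0.014
top blue [ 411.4 -291.6    0.6] 3.3 1.343
top blueB [ 559.1 -209.1   -1. ] 0.94 0.657
top blueC [ 565.8 -394.1    0.1] 0.52 0.536
side cab [593.8  46.3   0.1] 0.13 0.049
side white [436.9 -95.3   0.4] 0.11 0.015
side plum [427.1 115.4   0.2] 0.12 0.013
side ochre [430.2 272.1   0.4] 0.09 0.013
side blue [ 419.5 -287.     0.4] 0.19 0.026
side blueB [ 558.6 -204.8   -1. ] 0.1 0.019
side blueC [ 566.3 -393.2    0.1] 0.17 0.03
(284, 576, 3) (564, 532, 3)
```

View pics/cab_top.png

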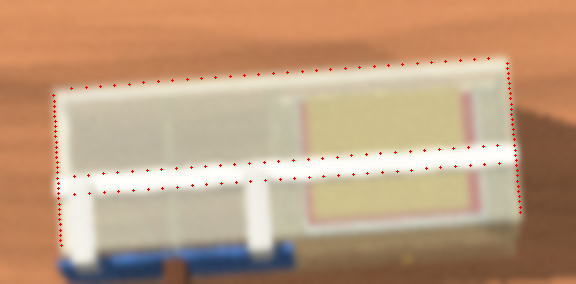

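View pics/cab_side.png

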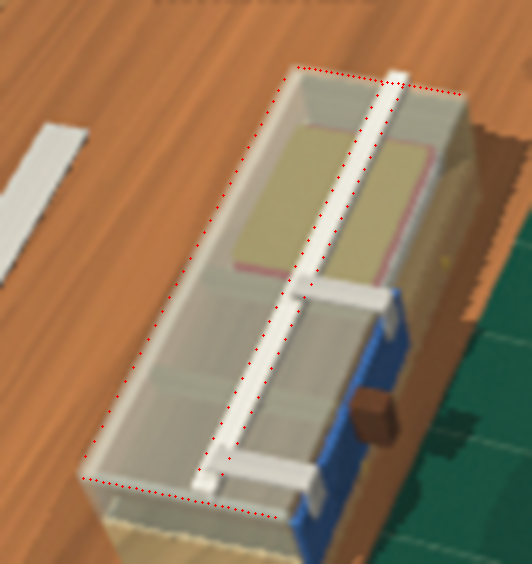

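View pics/bk.png

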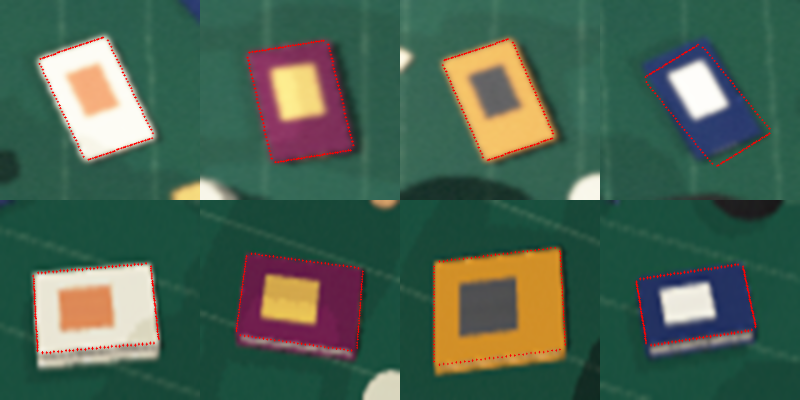

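The edge fits sit on the outlines in both views, except the top view's fit for blue, so I'll use the side view there. The two cameras agree to about 1–2 mm. Next I'll work out where the pull is and the rows to reach it.

```bash
cat >> h.py <<'E'
import json
def angy(Rm): return np.arctan2(-Rm[0,1],Rm[1,1])  # rotation of tool-y line relative to world y
def plan(target,yaw):
    """yaw: desired rotation of jaw axis line from world y (mod pi). prints turn then shifts in tool axes after the turn (cm)"""
    o,Rm=st(); 
    d=(yaw-angy(Rm)+np.pi/2)%np.pi-np.pi/2
    R2=R.from_euler('z',d).as_matrix()@Rm
    turn=-d*np.sign(-Rm[2,0])  # tool x down: world +yaw = -turn
    s=R2.T@(np.array(target)-o['tool_pos'])/10
    print('TURN %.3f rad; then shift after turn (cm) x(down) %.2f y %.2f z %.2f'%(turn,*s), ' shift before turn',(Rm.T@(np.array(target)-o['tool_pos'])/10).round(2))
def cab2w(P,v): 
    c,s=np.cos(P[2]),np.sin(P[2]); return np.array([P[0]+c*v[0]-s*v[1],P[1]+s*v[0]+c*v[1],v[2]])
def w2cab(P,v):
    c,s=np.cos(P[2]),np.sin(P[2]); a,b=v[0]-P[0],v[1]-P[1]; return np.array([c*a+s*b,-s*a+c*b,v[2]])
E
python3 - <<'E'
from fit import *
np.set_printoptions(precision=3,suppress=True)
T=np.load("top_p.npy");Sd=np.load("side_p.npy")
C=[]
for n,im in(("top",T),("side",Sd)):
    P,m,c=fit(n,im,CAB,np.array([594,46.4,.07])); print(n,P); C.append(P)
    for b,P0 in dict(white=(436,-95,.4),plum=(427,116,.2),ochre=(430,273,.4),blue=(419,-287,.4)).items():
        P,m,c=fit(n,im,BOOK,np.array(P0)); print(n,b,P,round(c,3))
C=np.mean(C,0); np.save("cab.npy",C); print("cab",C)
# door + pull y in side picture: fit pull as box top/front edges
for n,im in(("top",T),("side",Sd)):
  best=[]
  D=None
  for y in range(50,100,1):
    L=rect(-29,-9,y-7,y+7,96); uv=proj(n,pose(C,L)); best.append((y,uv.mean(0)))
  # dark pull pixels
  r=proj(n,pose(C,np.array([[-19,72,96.]])))[0]; print(n,"pull@72 px",r)
  r=bot.find_in(n,"door_pull"); print(r[:2])
  for x in r[:1]:
    b=x['bbox']; print([w2cab(C,toz(n,[[b[0]+b[2]/2,b[1]+b[3]/2]],84)[0])])
P=C
st()
E
```

```text
top [593.56   46.363   0.058]
top white [435.872 -94.013   0.361] 0.085
top plum [426.456 116.443   0.186] 0.035
top ochre [429.473 274.107   0.367] 0.014
top blue [ 411.397 -291.63     0.578] 1.343
side [593.801  46.35    0.059]
side white [436.95  -95.337   0.362] 0.015
side plum [427.127 115.409   0.173] 0.013
side ochre [430.245 272.094   0.373] 0.013
side blue [ 419.463 -286.979    0.425] 0.026
cab [593.68   46.356   0.058]
top pull@72 px [262.067 199.149]
[{'bbox': [232.1, 177.5, 56.4, 29.5], 'conf': 0.7}, {'bbox': [233.5, 147.9, 115.1, 59.1], 'conf': 0.16}]
[array([ 2.485, 76.458, 84.   ])]
side pull@72 px [242.296 273.742]
[{'bbox': [199.7, 244.9, 53.6, 70.6], 'conf': 0.68}]
[array([11.047, 86.617, 84.   ])]
t 2.20 tcp [ 156.064 -501.307  226.742] F [ 0.087 -0.54  -0.744] w 91.8
tool axes x [ 0. -0. -1.] y [ 0.297 -0.955  0.   ] z [-0.955 -0.297  0.   ]
```

```bash
python3 - <<'E'
from h import *
C=np.load("cab.npy")
t=cab2w(C,(-24,117,140)); print(t); plan(t,C[2])
E
```

```text
[562.9 161.8 140. ]
t 2.20 tcp [ 156.1 -501.3  226.7] F [ 0.1 -0.5 -0.7] w 91.8
tool axes x [ 0. -0. -1.] y [ 0.3 -1.   0. ] z [-1.  -0.3  0. ]
TURN 0.244 rad; then shift after turn (cm) x(down) 8.66 y -63.83 z -44.47  shift before turn [  8.7 -51.2 -58.6]
```

```bash
python3 -m handwheel '[[[0,0,-3.9,0.122],[0,0,-3.9,0.122],[0,0,-3.9,0],[0,0,-3.9,0],[0,0,-3.9,0],[0,0,-3.9,0]]]' 0
python3 -m handwheel '[[[0,-3.75,-1.2,0],[0,-3.75,-1.2,0],[0,-3.75,-1.2,0],[0,-3.75,-1.2,0],[0,-3.75,-1.2,0],[0,-3.75,-1.2,0],[0,-3.75,-1.2,0],[0,-3.75,-1.2,0]]]'
python3 - <<'E'
from h import *
C=np.load("cab.npy")
plan(cab2w(C,(-24,117,140)),C[2])
E
```

```text
time: 2.7
tool_pos: [384.0, -471.8, 226.9]
tcp_rot: [1.719, 1.57, -1.349]
contact_force: [-0.2, -0.6, 1.4]
grip_width: 56.6
time: 3.37
tool_pos: [455.8, -164.2, 226.9]
tcp_rot: [2.579, 1.57, -0.489]
contact_force: [1.6, -0.4, 0.0]
grip_width: 3.3
t 3.37 tcp [ 455.8 -164.2  226.9] F [ 1.6 -0.4  0. ] w 3.3
tool axes x [ 0. -0. -1.] y [ 0.1 -1.   0. ] z [-1.  -0.1 -0. ]
TURN 0.016 rad; then shift after turn (cm) x(down) 8.68 y -31.92 z -12.58  shift before turn [  8.7 -31.7 -13.1]
```

```bash
python3 -m handwheel '[[[0,-3.75,-1.45,0],[0,-3.75,-1.45,0],[0,-3.75,-1.45,0],[0,-3.75,-1.45,0],[0,-3.75,-1.45,0],[0,-3.75,-1.45,0],[0,-3.75,-1.45,0],[0,-3.75,-1.45,0]]]'
python3 -m handwheel '[[[4,0,0,0],[2,0,0,0],[0,0,0,0],[0,0,0,0],[0,0,0,0]]]'
python3 - <<'E'
from h import *
C=np.load("cab.npy")
plan(cab2w(C,(-24,117,140)),C[2])
E
```

```text
time: 4.03
tool_pos: [549.4, 143.9, 226.8]
tcp_rot: [2.602, 1.57, -0.465]
contact_force: [0.7, -0.5, -0.2]
grip_width: 0.8
time: 4.45
tool_pos: [550.2, 141.5, 168.2]
tcp_rot: [3.137, 1.568, 0.069]
contact_force: [0.3, 0.6, 0.1]
grip_width: 0.3
t 4.45 tcp [550.2 141.5 168.2] F [0.3 0.6 0.1] w 0.3
tool axes x [ 0.  0. -1.] y [ 0.1 -1.   0. ] z [-1.  -0.1 -0. ]
TURN 0.015 rad; then shift after turn (cm) x(down) 2.82 y -1.95 z -1.39  shift before turn [ 2.8 -1.9 -1.4]
```

```bash
python3 -m handwheel '[[[0,-2,-1.4,0.015],[3.5,0,0,0],[3.5,0,0,0],[3,0,0,0],[0,0,0,0],[0,0,0,0],[0,0,0,0]]]'
python3 - <<'E'
from h import *
C=np.load("cab.npy")
plan(cab2w(C,(-24,117,68)),C[2])
for n in("top","side"):
    p,d=grab(n); b=p[130:300,190:380] if n=="top" else p[180:330,160:340]
    cv2.imwrite(f"pics/door1{n}.png",cv2.resize(b,None,fx=3,fy=3,interpolation=cv2.INTER_CUBIC)[:,:,::-1])
E
```

```text
time: 5.03
tool_pos: [563.7, 162.6, 69.6]
tcp_rot: [-3.064, 1.566, 0.136]
contact_force: [0.7, -0.3, -0.0]
grip_width: 0.4
t 5.03 tcp [563.7 162.6  69.6] F [ 0.7 -0.3 -0. ] w 0.4
tool axes x [ 0.  0. -1.] y [ 0.1 -1.  -0. ] z [-1.  -0.1 -0. ]
TURN 0.000 rad; then shift after turn (cm) x(down) 0.16 y 0.08 z 0.09  shift before turn [0.2 0.1 0.1]
```

View pics/door1side.png

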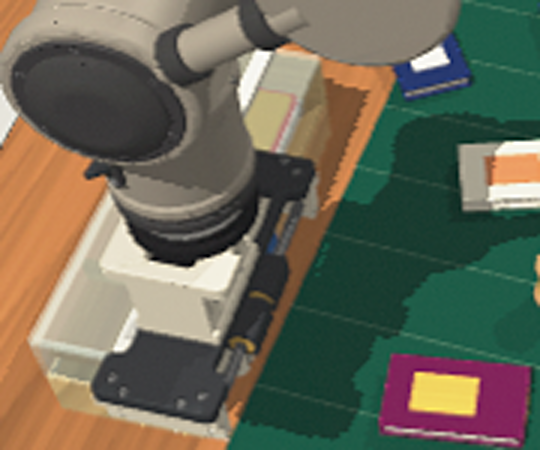

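View pics/door1top.png

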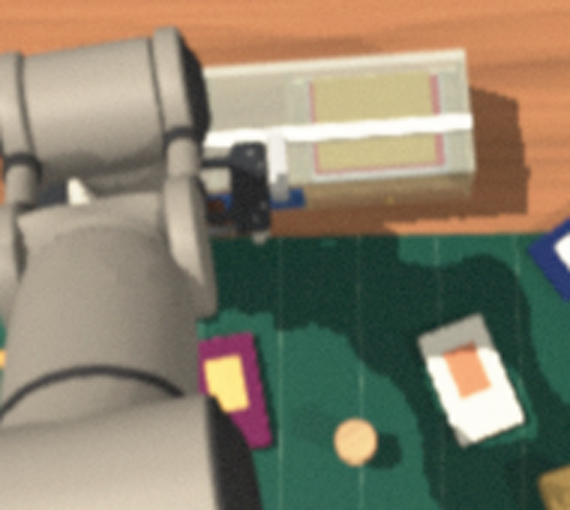

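The fingers are beside the pull, clear of the cabinet. Pushing now, with checks.

```bash
python3 -m handwheel '[[[0,1,0,0],[0,1,0,0],[0,1,0,0],[0,1,0,0],[0,1,0,0]]]'
python3 -m handwheel '[[[0,1.5,0,0],[0,1.5,0,0],[0,1.5,0,0],[0,1.5,0,0],[0,0,0,0]]]'
python3 - <<'E'
from h import *
C=np.load("cab.npy");o,_=st();print(w2cab(C,o['tool_pos']))
p,d=grab("top"); b=p[130:300,190:380];cv2.imwrite(f"pics/door2top.png",cv2.resize(b,None,fx=3,fy=3,interpolation=cv2.INTER_CUBIC)[:,:,::-1])
E
```

```text
time: 5.55
tool_pos: [565.4, 112.2, 67.6]
tcp_rot: [-2.723, 1.569, 0.478]
contact_force: [0.8, 5.7, 4.0]
grip_width: 0.6
time: 5.97
tool_pos: [568.9, 50.3, 67.4]
tcp_rot: [2.922, 1.569, -0.163]
contact_force: [1.2, 3.3, 2.2]
grip_width: 0.7
t 5.97 tcp [568.9  50.3  67.4] F [1.2 3.3 2.2] w 0.7
tool axes x [ 0. -0. -1.] y [ 0.1 -1.   0. ] z [-1.  -0.1 -0. ]
[-24.6   5.4  67.4]
```

View pics/door2top.png

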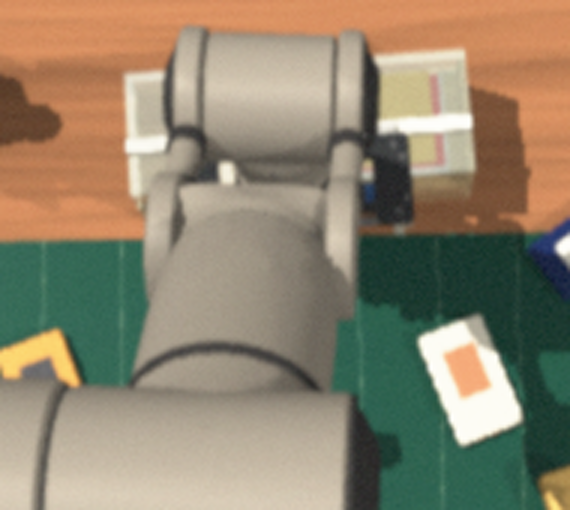

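```bash
python3 -m handwheel '[[[0,1.3,0,0],[0,1.3,0,0],[0,1.3,0,0],[0,0.3,0,0],[0,0,0,0],[0,0,0,0]]]'
python3 -m handwheel '[[[0,0,0,0],[0,-2,0,0],[0,-2,0,0],[-3.5,-2,0,0],[-3.5,0,0,0],[-3.5,0,0,0],[0,0,0,0]]]' 1
python3 - <<'E'
from h import *
C=np.load("cab.npy");o,_=st();print(w2cab(C,o['tool_pos']))
for n in("top","side"):
    p,d=grab(n); b=p[130:300,190:380] if n=="top" else p[150:330,160:400]
    cv2.imwrite(f"pics/door3{n}.png",cv2.resize(b,None,fx=3,fy=3,interpolation=cv2.INTER_CUBIC)[:,:,::-1])
E
```

```text
time: 6.52
tool_pos: [570.3, 10.7, 66.3]
tcp_rot: [0.027, 1.57, -3.057]
contact_force: [-0.3, -0.0, -0.3]
grip_width: 0.2
time: 7.1
tool_pos: [570.5, 72.0, 178.8]
tcp_rot: [3.064, 1.558, -0.017]
contact_force: [1.1, 0.2, 1.0]
grip_width: 42.4
t 7.10 tcp [570.5  72.  178.8] F [1.1 0.2 1. ] w 42.4
tool axes x [ 0. -0. -1.] y [ 0.1 -1.   0. ] z [-1.  -0.1 -0. ]
[-21.6  27.  178.8]
```

View pics/door3side.png

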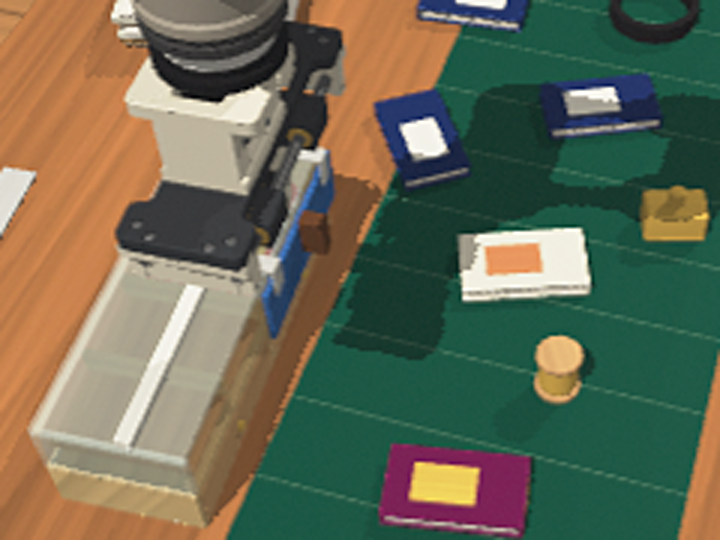

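The door is open at the right and the force reads zero. The pigeonholes are clear. Next is plum, gripped 18 mm in from its spine.

```bash
cat > gp.py <<'E'
from h import *
import sys
def gp(b,off=32): 
    return np.array([b[0]-off*np.cos(b[2]),b[1]-off*np.sin(b[2]),0])
E
python3 - <<'E'
from gp import *
b=(426.8,115.9,.178)
plan(gp(b)+[0,0,100],b[2])
E
```

```text
t 7.20 tcp [567.7  71.5 173.1] F [-0.3 -0.  -0.9] w 50.2
tool axes x [ 0. -0. -1.] y [ 0.1 -1.   0. ] z [-1.  -0.1 -0. ]
TURN -0.118 rad; then shift after turn (cm) x(down) 7.26 y -6.87 z 16.31  shift before turn [ 7.2 -4.9 17. ]
```

```bash
python3 -m handwheel '[[[0,0,0,-0.118],[1.45,-1.37,3.26,0],[1.45,-1.37,3.26,0],[1.45,-1.37,3.26,0],[1.45,-1.37,3.26,0],[1.45,-1.37,3.26,0],[0,0,0,0],[0,0,0,0]]]' 0.85
python3 - <<'E'
from gp import *
b=(426.8,115.9,.178)
plan(gp(b)+[0,0,3.5],b[2])
p,d=grab("side","g1")
E
```

```text
time: 7.87
tool_pos: [390.9, 109.8, 97.4]
tcp_rot: [-0.076, 1.565, -3.039]
contact_force: [1.1, 0.2, -0.8]
grip_width: 78.2
t 7.87 tcp [390.9 109.8  97.4] F [ 1.1  0.2 -0.8] w 78.2
tool axes x [-0. -0. -1.] y [ 0.2 -1.  -0. ] z [-1.  -0.2  0. ]
TURN 0.000 rad; then shift after turn (cm) x(down) 9.39 y 0.04 z -0.50  shift before turn [ 9.4  0.  -0.5]
```

View pics/g1.png

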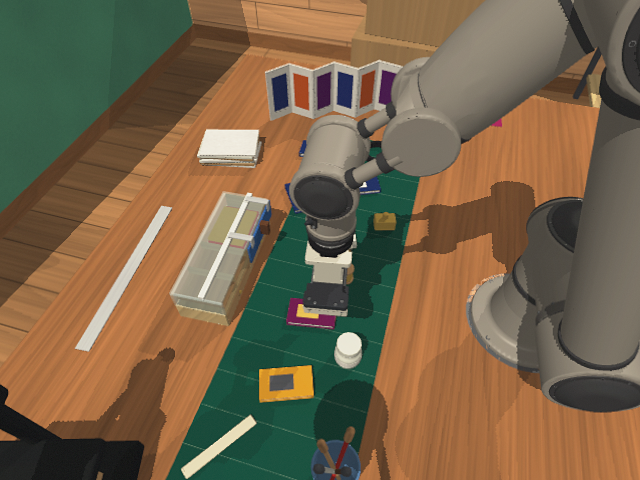

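The gripper is above plum with the jaws straddling it, so I'll descend and close.

```bash
python3 -m handwheel '[[[3.2,0,-0.4,0],[3.2,0,0,0],[2,0,0,0],[0.9,0,0,0],[0,0,0,0],[0,0,0,0]]]'
python3 -m handwheel '[[[0,0,0,0],[0,0,0,0],[0,0,0,0],[0,0,0,0],[0,0,0,0],[0,0,0,0]]]' 0
python3 -m handwheel '[[[-1,0,0,0],[-2,0,0,0],[-3,0,0,0],[-3,0,0,0],[0,0,0,0],[0,0,0,0]]]' 0
python3 - <<'E'
from h import *
C=np.load("cab.npy")
plan(cab2w(C,(-120,109,100)),C[2])
p,d=grab("side","g2"); np.save("s2.npy",p)
cv2.imwrite("pics/g2c.png",cv2.resize(p[220:400,180:420],None,fx=3,fy=3)[:,:,::-1])
E
```

```text
time: 8.42
tool_pos: [399.5, 110.1, 5.8]
tcp_rot: [0.248, 1.57, -2.717]
contact_force: [-0.4, -0.1, 0.1]
grip_width: 78.3
time: 8.92
tool_pos: [399.2, 110.3, 6.9]
tcp_rot: [2.977, 1.569, 0.013]
contact_force: [-0.1, -0.6, 6.9]
grip_width: 57.8
time: 9.42
tool_pos: [399.4, 110.4, 97.4]
tcp_rot: [3.021, 1.567, 0.056]
contact_force: [-0.0, 0.5, -1.7]
grip_width: 57.7
t 9.42 tcp [399.4 110.4  97.4] F [-0.   0.5 -1.7] w 57.7
tool axes x [ 0.  0. -1.] y [ 0.2 -1.   0. ] z [-1.  -0.2 -0. ]
TURN 0.119 rad; then shift after turn (cm) x(down) -0.23 y -3.38 z -7.02  shift before turn [-0.2 -2.5 -7.4]
```

View pics/g2c.png

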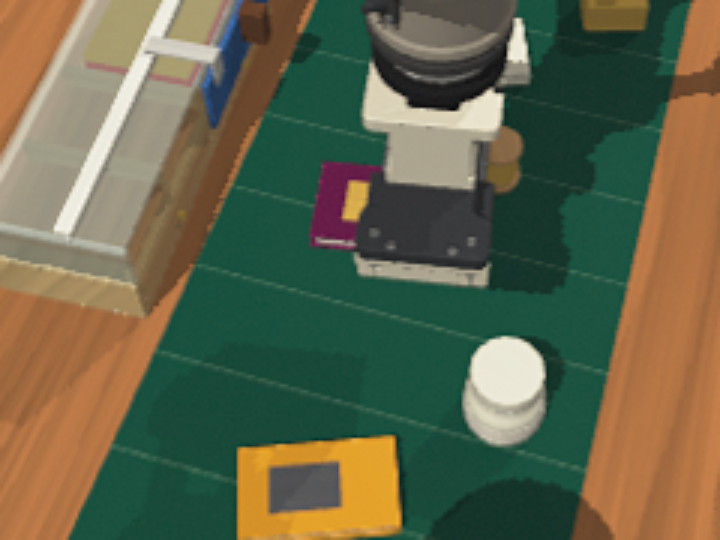

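Plum is held at 57.7 mm and lifted. I'll carry it in front of the lower left hole and check its height and tilt before inserting.

```bash
python3 -m handwheel '[[[0,0,0,0.119],[0,-1.7,-2,0],[0,-1.7,-2,0],[0.5,0,-2,0],[2.2,0,-2,0],[1,0,-1.5,0],[0,0,0,0],[0,0,0,0]]]'
cat > look.py <<'E'
# check the held book: plane of the visible top surface from both depth pictures, and wireframe position
from fit import *
np.set_printoptions(precision=3,suppress=True)
import sys
off=float(sys.argv[1]); dz=float(sys.argv[2]); tag=sys.argv[3]   # off: grasp centre to book centre, dz: TCP above underside
C=np.load("cab.npy"); o,Rm=st(); t=o['tool_pos']; tc=w2cab(C,t); print('tcp cab',tc,'jaw yaw rel cab',((angy(Rm)-C[2]+np.pi/2)%np.pi-np.pi/2).round(4))
for n in("top","side"):
    p,d=grab(n); yaw=(angy(Rm)+np.pi/2)%np.pi-np.pi/2
    uv,X=cloud(n,d)
    L=np.array([w2cab((t[0],t[1],yaw),q) for q in X[(abs(X[:,0]-t[0])<150)&(abs(X[:,1]-t[1])<60)]])
    zt=t[2]-dz+14
    m=(L[:,0]>32)&(L[:,0]<off+50-4)&(abs(L[:,1])<25)&(abs(L[:,2]-zt)<12)
    q=L[m]
    if len(q)>30:
        A=np.c_[np.ones(len(q)),q[:,0],q[:,1]]; s=np.linalg.lstsq(A,q[:,2]-zt,rcond=None)[0]
        for _ in range(3):
            r=q[:,2]-zt-A@s; k=abs(r)<8; s=np.linalg.lstsq(A[k],q[k,2]-zt,rcond=None)[0]
        print(n,len(q),'top z - expected at x=50mm: %.2f  slope along %.4f across %.4f'%(s[0]+50*s[1],s[1],s[2]))
    # far edge + side edges
    F=np.vstack([seg((off+50,-29,zt),(off+50,29,zt)),seg((35,29,zt),(off+50,29,zt)),seg((35,-29,zt),(off+50,-29,zt))])
    P0=np.array([t[0],t[1],yaw]); P,mm,c=fit(n,p,F,P0,out=f"{tag}_{n}"); print(n,'edge fit offset in jaw frame',w2cab((t[0],t[1],yaw),np.r_[P[:2],0])[:2],'dyaw %.4f'%(P[2]-yaw),'cost %.3f'%c)
    b=cv2.imread(f"pics/{tag}_{n}.png"); 
E
python3 look.py 28 6.8 l1
```

```text
time: 10.13
tool_pos: [490.0, 149.5, 57.0]
tcp_rot: [0.104, 1.566, -2.979]
contact_force: [-0.6, -0.2, -1.5]
grip_width: 57.3
t 10.13 tcp [489.964 149.461  57.02 ] F [-0.576 -0.216 -1.539] w 57.3
tool axes x [-0.005 -0.001 -1.   ] y [ 0.058 -0.998  0.001] z [-0.998 -0.058  0.005]
tcp cab [-97.548 108.959  57.02 ] jaw yaw rel cab -0.0003
top edge fit offset in jaw frame [ -9.474 -26.57 ] dyaw -0.0358 cost 0.471
side 78 top z - expected at x=50mm: 2.62  slope along -0.1123 across 0.0323
side edge fit offset in jaw frame [-1.075 16.131] dyaw 0.1165 cost 0.188
```

```bash
python3 - <<'E'
from h import *
for n in("top","side"):
    p,d=grab(n); b=p[130:330,190:380] if n=="top" else p[200:380,150:400]
    cv2.imwrite(f"pics/l1b{n}.png",cv2.resize(b,None,fx=3,fy=3,interpolation=cv2.INTER_CUBIC)[:,:,::-1])
E
```

```text
(no output)
```

View pics/l1bside.png

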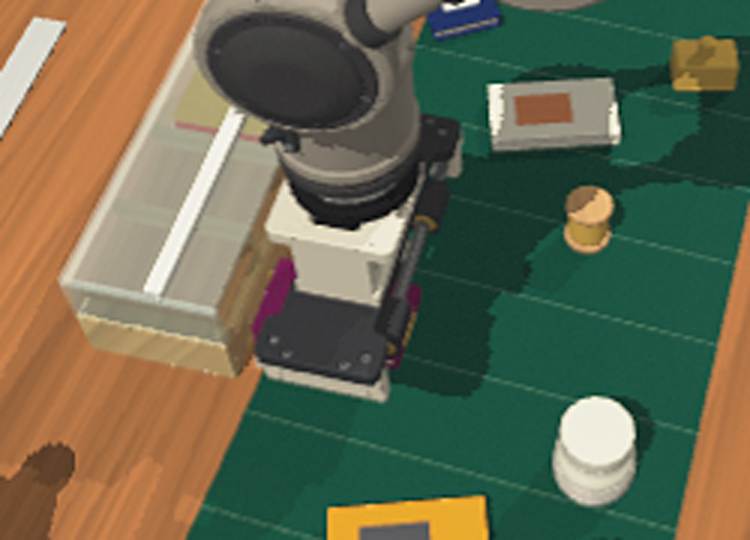

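View pics/l1btop.png

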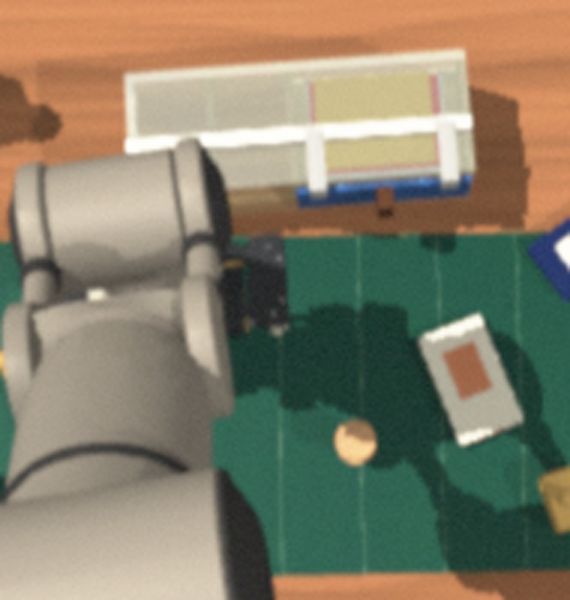

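```bash
python3 - <<'E'
from fit import *
o,Rm=st(); t=o['tool_pos']; yaw=(angy(Rm)+np.pi/2)%np.pi-np.pi/2
p,d=grab("side")
def ov(p,t,yaw,name,box):
    o=cv2.resize(p[box[1]:box[3],box[0]:box[2]],None,fx=5,fy=5,interpolation=cv2.INTER_CUBIC)
    for off in (28,):
      for z,c in((t[2]-6.8+14,(255,0,0)),(t[2]-6.8,(255,255,0))):
        q=proj("side",pose((t[0],t[1],yaw),rect(off-50,off+50,-29,29,z)))
        for a in q: cv2.circle(o,(int((a[0]-box[0]+.5)*5),int((a[1]-box[1]+.5)*5)),1,c,-1)
    cv2.imwrite(f"pics/{name}.png",o[:,:,::-1])
ov(p,t,yaw,"ov1",(215,260,335,350))
ov(np.load("s2.npy"),np.array([399.4,110.4,97.4]),.178,"ov0",(260,250,380,340))
E
```

```text
t 10.33 tcp [490.7 149.7  59.5] F [ 0.2  0.8 -1.5] w 57.4
tool axes x [-0. -0. -1.] y [ 0.1 -1.   0. ] z [-1.  -0.1  0. ]
```

View pics/ov1.png

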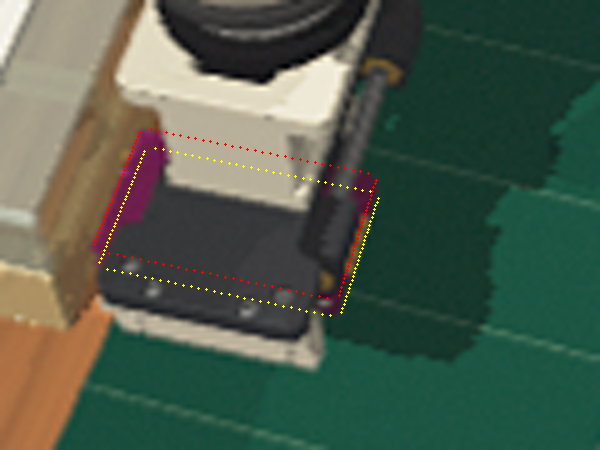

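View pics/ov0.png

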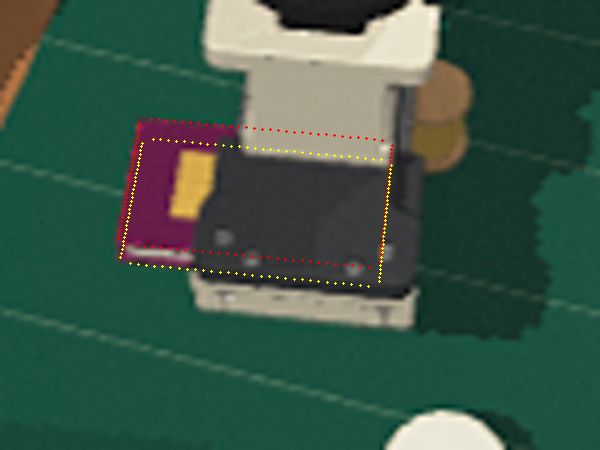

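The red and yellow overlay matches plum's visible edges, so it's level, with the grasp centre about 28 mm behind the book's centre. Next I'll fine-align and start inserting while watching the force.

```bash
python3 - <<'E'
from h import *
C=np.load("cab.npy"); plan(cab2w(C,(-97,109,52.8)),C[2])
E
```

```text
t 10.38 tcp [490.9 149.7  59.7] F [-0.3 -0.3 -1.9] w 57.0
tool axes x [ 0. -0. -1.] y [ 0.1 -1.   0. ] z [-1.  -0.1 -0. ]
TURN -0.000 rad; then shift after turn (cm) x(down) 0.69 y 0.02 z 0.04  shift before turn [0.7 0.  0. ]
```

```bash
python3 -m handwheel '[[[0.69,0,0,0],[0,0,0,0],[0,0,0,0],[0,0,0,0]]]'
python3 -m handwheel '[[[0,0,-0.7,0],[0,0,-0.7,0],[0,0,-0.7,0],[0,0,-0.5,0],[0,0,0,0],[0,0,0,0]]]'
python3 -m handwheel '[[[0,0,-0.5,0],[0,0,-0.5,0],[0,0,0,0],[0,0,0,0]]]'
python3 - <<'E'
from h import *
C=np.load("cab.npy"); plan(cab2w(C,(-62,109,52.8)),C[2])
for n in("top","side"):
    p,d=grab(n); b=p[130:330,190:380] if n=="top" else p[210:360,180:380]
    cv2.imwrite(f"pics/l2b{n}.png",cv2.resize(b,None,fx=4,fy=4,interpolation=cv2.INTER_CUBIC)[:600,:,::-1])
E
```

```text
time: 10.72
tool_pos: [491.3, 149.7, 52.3]
tcp_rot: [0.856, 1.571, -2.227]
contact_force: [0.2, 0.7, -1.3]
grip_width: 57.5
time: 11.22
tool_pos: [518.5, 151.0, 52.3]
tcp_rot: [2.991, 1.569, -0.093]
contact_force: [0.7, -2.3, 0.0]
grip_width: 57.7
time: 11.55
tool_pos: [528.2, 151.6, 52.3]
tcp_rot: [2.913, 1.569, -0.171]
contact_force: [1.7, -4.7, -2.1]
grip_width: 57.5
t 11.55 tcp [528.2 151.6  52.3] F [ 1.7 -4.7 -2.1] w 57.5
tool axes x [ 0. -0. -1.] y [ 0.1 -1.   0. ] z [-1.  -0.1 -0. ]
TURN -0.000 rad; then shift after turn (cm) x(down) -0.05 y -0.01 z 0.27  shift before turn [-0.1 -0.   0.3]
```

View pics/l2bside.png

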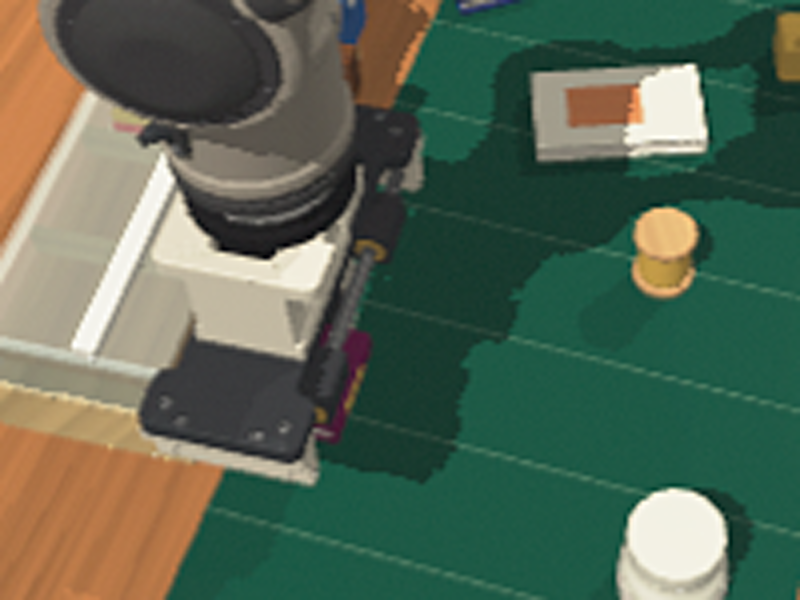

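It's entering, with a light side force (−4.7 N in y) from the left wall. I'll shift 1 mm right and continue.

```bash
python3 -m handwheel '[[[0,0.1,0,0],[0,0,0,0],[0,0,0,0]]]'
python3 -m handwheel '[[[0,0,-0.5,0],[0,0,-0.5,0],[0,0,-0.5,0],[0,0,0,0],[0,0,0,0]]]'
python3 - <<'E'
from h import *
C=np.load("cab.npy"); o,_=st(); print(w2cab(C,o['tool_pos']))
E
```

```text
time: 11.9
tool_pos: [527.3, 151.3, 52.4]
tcp_rot: [-2.018, 1.57, 1.182]
contact_force: [-0.2, 0.0, -1.1]
grip_width: 57.6
time: 12.32
tool_pos: [542.8, 151.8, 52.2]
tcp_rot: [-3.083, 1.571, 0.117]
contact_force: [-0.1, 0.1, -0.3]
grip_width: 57.5
t 12.32 tcp [542.8 151.8  52.2] F [-0.1  0.1 -0.3] w 57.5
tool axes x [ 0.  0. -1.] y [ 0.1 -1.  -0. ] z [-1.  -0.1 -0. ]
[-44.6 108.2  52.2]
```

```bash
python3 -m handwheel '[[[0,0,-0.7,0],[0,0,-0.7,0],[0,0,-0.7,0],[0,0,-0.5,0],[0,0,0,0],[0,0,0,0]]]'
python3 -m handwheel '[[[0,0,0,0],[0,0,0,0],[0,0,0,0],[-0.5,0,0,0],[-1.5,0,0,0],[-2,0,0,0],[0,0,0,0]]]' 0.85
python3 -m handwheel '[[[0,0,2,0],[0,0,2,0],[0,0,2,0],[0,0,0,0],[0,0,0,0],[0,0,0,0],[0,0,0,0]]]' 0
python3 - <<'E'
from h import *
C=np.load("cab.npy"); plan(cab2w(C,(-60,109,48)),C[2])
for n in("top","side"):
    p,d=grab(n); b=p[130:330,190:380] if n=="top" else p[210:360,180:380]
    cv2.imwrite(f"pics/l3b{n}.png",cv2.resize(b,None,fx=4,fy=4,interpolation=cv2.INTER_CUBIC)[:600,:,::-1])
E
```

```text
time: 12.82
tool_pos: [568.7, 153.2, 52.1]
tcp_rot: [1.869, 1.571, -1.215]
contact_force: [0.4, -0.3, -1.2]
grip_width: 57.4
time: 13.4
tool_pos: [570.5, 153.6, 96.2]
tcp_rot: [-3.083, 1.564, 0.117]
contact_force: [0.9, -0.5, 1.1]
grip_width: 78.1
time: 13.98
tool_pos: [509.4, 149.8, 92.4]
tcp_rot: [3.124, 1.57, 0.04]
contact_force: [-0.0, -0.4, -0.3]
grip_width: 35.6
t 13.98 tcp [509.4 149.8  92.4] F [-0.  -0.4 -0.3] w 35.6
tool axes x [ 0.  0. -1.] y [ 0.1 -1.   0. ] z [-1.  -0.1 -0. ]
TURN -0.000 rad; then shift after turn (cm) x(down) 4.44 y -0.09 z -1.80  shift before turn [ 4.4 -0.1 -1.8]
```

View pics/l3bside.png

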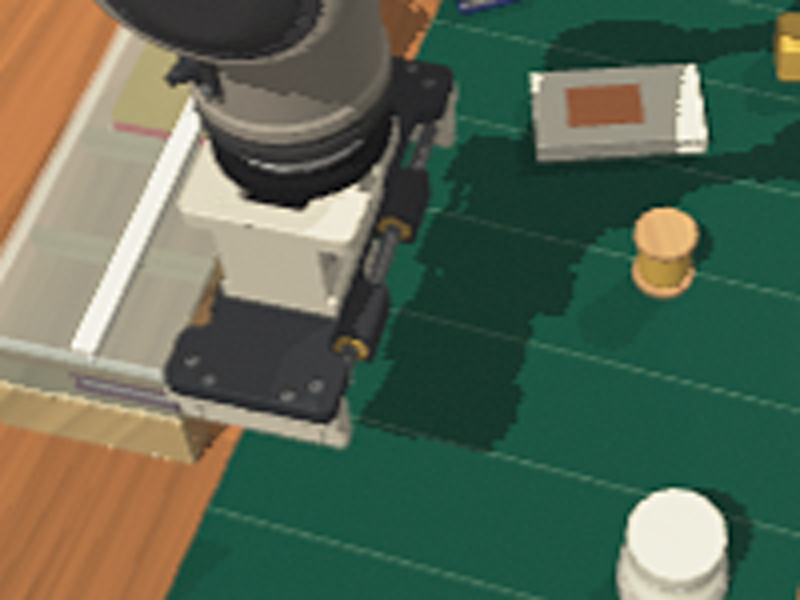

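```bash
python3 -m handwheel '[[[2,0,0,0],[2.5,0,0,0],[0,0,-1,0],[0,0,-1,0],[0,0,0,0],[0,0,0,0]]]' 0
python3 -m handwheel '[[[0,0,-1,0],[0,0,-1,0],[0,0,-0.8,0],[0,0,-0.7,0],[0,0,0,0],[0,0,0,0]]]'
python3 - <<'E'
from h import *
C=np.load("cab.npy"); o,_=st(); print(w2cab(C,o['tool_pos']))
E
```

```text
time: 14.58
tool_pos: [528.8, 150.8, 47.0]
tcp_rot: [1.927, 1.571, -1.156]
contact_force: [-0.2, -0.2, -0.3]
grip_width: 0.2
time: 15.08
tool_pos: [563.3, 152.9, 47.2]
tcp_rot: [0.667, 1.571, -2.417]
contact_force: [0.5, 0.2, -0.1]
grip_width: 0.6
t 15.08 tcp [563.3 152.9  47.2] F [ 0.5  0.2 -0.1] w 0.6
tool axes x [-0. -0. -1.] y [ 0.1 -1.   0. ] z [-1.  -0.1  0. ]
[-24.1 108.1  47.2]
```

```bash
python3 -m handwheel '[[[0,0,-0.4,0],[0,0,-0.4,0],[0,0,-0.2,0],[0,0,0,0]]]'
python3 -m handwheel '[[[0,0,-0.2,0],[0,0,0,0]]]'
python3 -m handwheel '[[[0,0,-0.2,0],[0,0,0,0]]]'
python3 - <<'E'
from h import *
C=np.load("cab.npy"); o,_=st(); print(w2cab(C,o['tool_pos']))
for n in("top","side"):
    p,d=grab(n); b=p[130:330,190:380] if n=="top" else p[210:360,180:380]
    cv2.imwrite(f"pics/l4b{n}.png",cv2.resize(b,None,fx=4,fy=4,interpolation=cv2.INTER_CUBIC)[:600,:,::-1])
E
```

```text
time: 15.42
tool_pos: [573.8, 153.5, 47.3]
tcp_rot: [2.946, 1.57, -0.138]
contact_force: [-0.5, 0.6, 0.0]
grip_width: 0.5
time: 15.58
tool_pos: [575.6, 153.6, 47.3]
tcp_rot: [2.606, 1.571, -0.478]
contact_force: [0.1, -0.7, 0.3]
grip_width: 0.6
time: 15.75
tool_pos: [576.3, 153.7, 47.1]
tcp_rot: [0.088, 1.568, -2.996]
contact_force: [-5.6, -0.1, 2.6]
grip_width: 0.2
t 15.75 tcp [576.3 153.7  47.1] F [-5.6 -0.1  2.6] w 0.2
tool axes x [-0. -0. -1.] y [ 0.1 -1.   0. ] z [-1.  -0.1  0. ]
[-11.1 108.2  47.1]
```

View pics/l4bside.png

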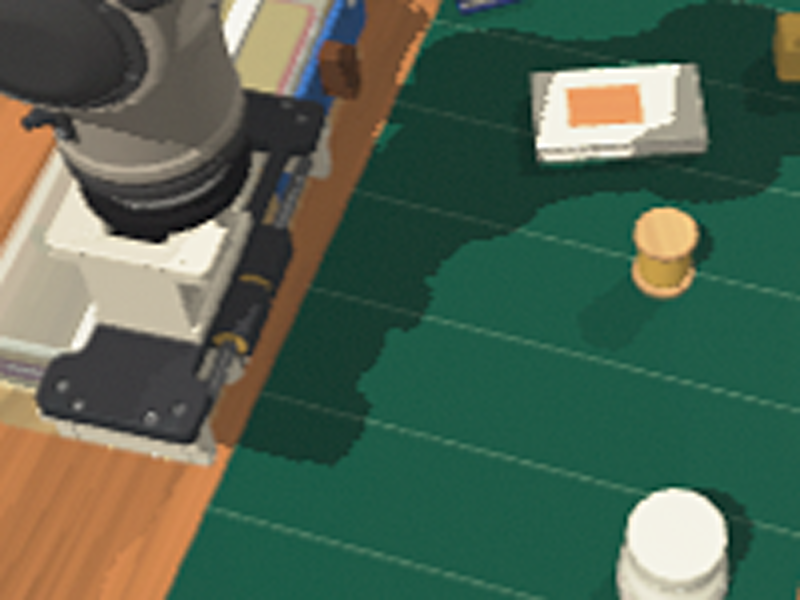

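The force rose (−5.6 N) at the mouth plane, so plum is pushed home. I'll retreat, verify, and go to ochre.

```bash
python3 -m handwheel '[[[0,0,1,0],[0,0,2,0],[0,0,3,0],[-2.5,0,3,0],[-3,0,0,0],[0,0,0,0],[0,0,0,0]]]' 0.85
python3 - <<'E'
from gp import *
b=(429.8,273.1,.370)
plan(gp(b,28)+[0,0,80],b[2])
p,d=grab("side","s5"); b=p[200:350,150:350]; cv2.imwrite("pics/s5c.png",cv2.resize(b,None,fx=4,fy=4,interpolation=cv2.INTER_CUBIC)[:600,:,::-1])
E
```

```text
time: 16.43
tool_pos: [489.1, 148.8, 104.3]
tcp_rot: [-3.078, 1.565, 0.122]
contact_force: [0.4, -0.5, -0.4]
grip_width: 42.5
t 16.43 tcp [489.1 148.8 104.3] F [ 0.4 -0.5 -0.4] w 42.5
tool axes x [ 0.  0. -1.] y [ 0.1 -1.  -0. ] z [-1.  -0.1 -0. ]
TURN -0.312 rad; then shift after turn (cm) x(down) 2.41 y -13.73 z 3.85  shift before turn [  2.4 -11.9   7.9]
```

View pics/s5c.png

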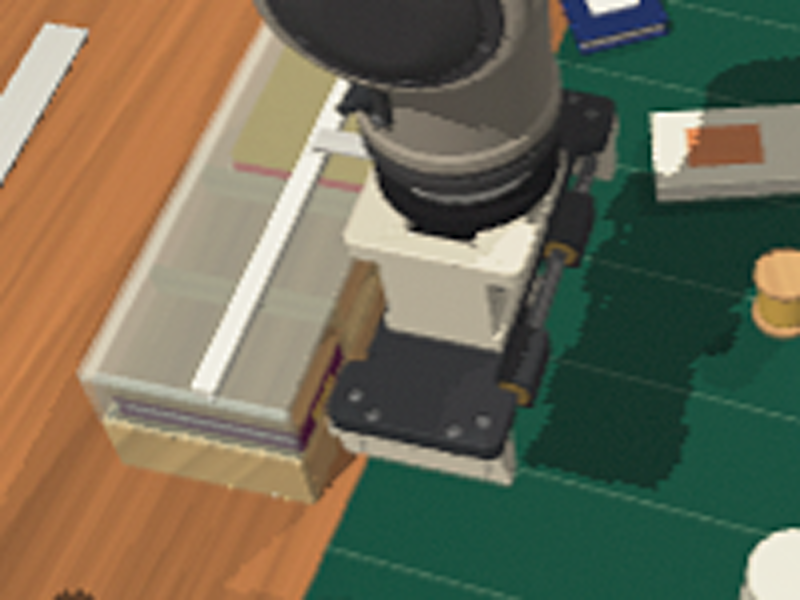

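Plum's spine lies flush at the front plane. Next, ochre.

```bash
python3 -m handwheel '[[[0,0,1,-0.104],[0,0,1,-0.104],[0,0,1,-0.104],[0,-3.5,0,0],[0,-3.5,0,0],[0,-3.5,0,0],[0,-2.5,0,0],[0,0,0,0]]]' 0.85
python3 - <<'E'
from gp import *
b=(429.8,273.1,.370)
plan(gp(b,28)+[0,0,5.5],b[2])
p,d=grab("side","s6"); b=p[300:480,150:390]; cv2.imwrite("pics/s6c.png",cv2.resize(b,None,fx=3,fy=3,interpolation=cv2.INTER_CUBIC)[:600,:,::-1])
E
```

```text
time: 17.15
tool_pos: [409.4, 268.1, 101.2]
tcp_rot: [-0.67, 1.569, 2.845]
contact_force: [0.4, -0.3, 0.1]
grip_width: 78.1
t 17.15 tcp [409.4 268.1 101.2] F [ 0.4 -0.3  0.1] w 78.1
tool axes x [-0.  0. -1.] y [ 0.4 -0.9 -0. ] z [-0.9 -0.4  0. ]
TURN 0.004 rad; then shift after turn (cm) x(down) 9.57 y 0.28 z 0.70  shift before turn [9.6 0.3 0.7]
```

View pics/s6c.png

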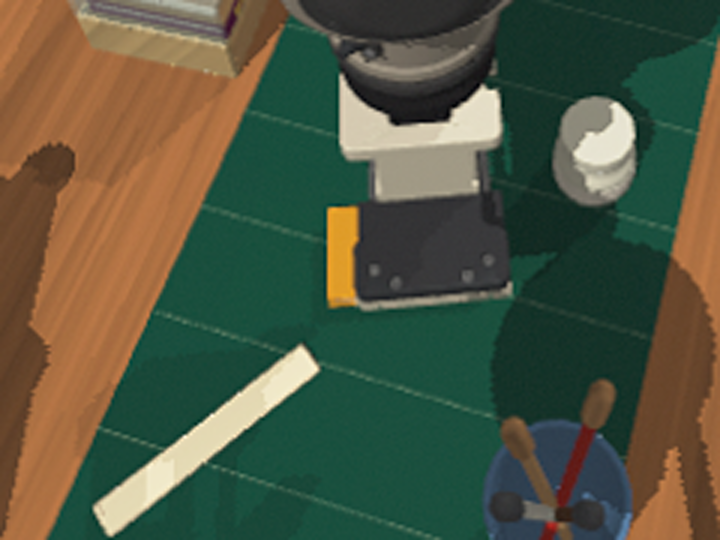

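```bash
python3 -m handwheel '[[[3.2,0.28,0.7,0],[3.2,0,0,0],[2,0,0,0],[1.1,0,0,0],[0,0,0,0],[0,0,0,0]]]'
python3 -m handwheel '[[[0,0,0,0],[0,0,0,0],[0,0,0,0],[0,0,0,0],[0,0,0,0],[0,0,0,0]]]' 0
python3 -m handwheel '[[[-1,0,0,0],[-2,0,0,0],[-3,0,0,0],[-3,0,0,0],[-1,0,0,0],[0,0,0,0],[0,0,0,0]]]' 0
cat > ov.py <<'E'
from fit import *
import sys
off,dz,tag=float(sys.argv[1]),float(sys.argv[2]),sys.argv[3]
C=np.load("cab.npy"); o,Rm=st(); t=o['tool_pos']; yaw=(angy(Rm)+np.pi/2)%np.pi-np.pi/2; print('cab',w2cab(C,t),'rel yaw %.4f'%(yaw-C[2]))
p,d=grab("side")
q0=proj("side",[t])[0].astype(int); box=(max(0,q0[0]-70),max(0,q0[1]-55),min(640,q0[0]+70),min(480,q0[1]+55))
im=cv2.resize(p[box[1]:box[3],box[0]:box[2]],None,fx=5,fy=5,interpolation=cv2.INTER_CUBIC)
for z,c in((t[2]-dz+14,(255,0,0)),(t[2]-dz,(255,255,0))):
    for a in proj("side",pose((t[0],t[1],yaw),rect(off-50,off+50,-29,29,z))): cv2.circle(im,(int((a[0]-box[0]+.5)*5),int((a[1]-box[1]+.5)*5)),1,c,-1)
cv2.imwrite(f"pics/{tag}.png",im[:,:,::-1])
E
python3 ov.py 28 6.8 ov3
python3 - <<'E'
from h import *
C=np.load("cab.npy")
plan(cab2w(C,(-100,108.2,85)),C[2])
E
```

```text
time: 17.7
tool_pos: [405.6, 258.8, 6.5]
tcp_rot: [0.161, 1.569, -2.612]
contact_force: [0.8, -1.2, -0.3]
grip_width: 78.0
time: 18.2
tool_pos: [406.0, 259.9, 8.1]
tcp_rot: [3.079, 1.569, 0.308]
contact_force: [-0.8, -1.4, 6.6]
grip_width: 57.3
time: 18.78
tool_pos: [405.4, 259.8, 107.7]
tcp_rot: [3.069, 1.57, 0.298]
contact_force: [-0.7, 0.4, -1.5]
grip_width: 57.6
t 18.78 tcp [405.4 259.8 107.7] F [-0.7  0.4 -1.5] w 57.6
tool axes x [ 0.  0. -1.] y [ 0.4 -0.9  0. ] z [-0.9 -0.4 -0. ]
cab [-175.6  224.   107.7] rel yaw 0.3121
t 18.83 tcp [404.8 259.5 106.8] F [-0.4 -0.5 -1.3] w 57.0
tool axes x [-0. -0. -1.] y [ 0.4 -0.9  0. ] z [-0.9 -0.4  0. ]
TURN 0.312 rad; then shift after turn (cm) x(down) 2.18 y 11.56 z -7.62  shift before turn [ 2.2 13.3 -3.7]
```

View pics/ov3.png

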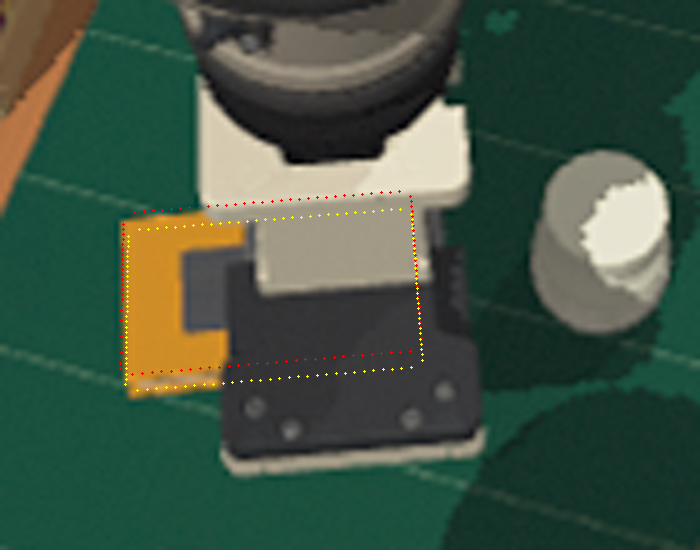

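Ochre is held level, with the underside about 8.1 mm below the TCP. It goes to the upper left hole.

```bash
python3 -m handwheel '[[[0,0,0,0.104],[0,0,0,0.104],[0,0,0,0.104],[0,2.9,-1.5,0],[0,2.9,-1.5,0],[1.2,2.9,-1.5,0],[1.2,2.8,-1.5,0],[0,0,-1,0]]]'
python3 -m handwheel '[[[0,0,0,0],[0,0,0,0],[0,0,0,0]]]'
python3 ov.py 28 8.1 ov4
python3 - <<'E'
from h import *
C=np.load("cab.npy")
plan(cab2w(C,(-97,108.2,75.4)),C[2])
E
```

```text
time: 19.5
tool_pos: [481.2, 144.6, 79.8]
tcp_rot: [0.295, 1.564, -2.792]
contact_force: [0.4, 0.5, -1.5]
grip_width: 57.9
time: 19.75
tool_pos: [480.8, 149.5, 82.6]
tcp_rot: [0.053, 1.569, -3.03]
contact_force: [0.3, 0.0, -1.0]
grip_width: 57.4
t 19.75 tcp [480.8 149.5  82.6] F [ 0.3  0.  -1. ] w 57.4
tool axes x [-0. -0. -1.] y [ 0.1 -1.   0. ] z [-1.  -0.1  0. ]
cab [-106.7  109.5   82.6] rel yaw 0.0006
t 19.80 tcp [480.9 149.7  82.9] F [-0.1  0.2 -1. ] w 57.7
tool axes x [-0. -0. -1.] y [ 0.1 -1.   0. ] z [-1.  -0.1  0. ]
TURN 0.001 rad; then shift after turn (cm) x(down) 0.75 y 0.15 z -0.96  shift before turn [ 0.8  0.1 -1. ]
```

View pics/ov4.png

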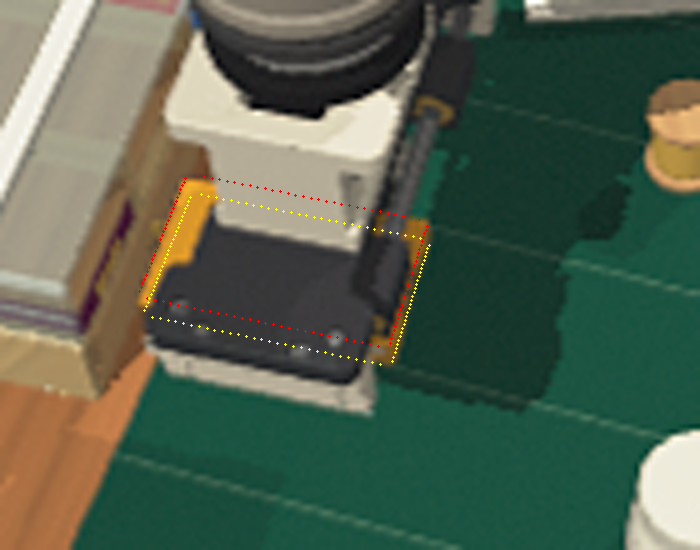

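```bash
python3 -m handwheel '[[[0.75,0.13,0,0],[0,0,-0.8,0],[0,0,-0.8,0],[0,0,-0.8,0],[0,0,0,0],[0,0,0,0]]]'
python3 -m handwheel '[[[0,0,-0.6,0],[0,0,-0.6,0],[0,0,-0.6,0],[0,0,0,0],[0,0,0,0]]]'
python3 -m handwheel '[[[0,0,-0.6,0],[0,0,-0.6,0],[0,0,0,0],[0,0,0,0]]]'
python3 ov.py 28 8.1 ov5
```

```text
time: 20.3
tool_pos: [506.7, 149.2, 75.7]
tcp_rot: [3.024, 1.57, -0.059]
contact_force: [-0.2, -0.5, -0.9]
grip_width: 57.6
time: 20.72
tool_pos: [514.4, 148.3, 72.4]
tcp_rot: [0.145, 1.547, -2.937]
contact_force: [-23.8, -7.5, 1.3]
grip_width: 57.4
time: 21.05
tool_pos: [521.9, 147.1, 70.6]
tcp_rot: [0.182, 1.536, -2.899]
contact_force: [-32.4, -15.0, 0.1]
grip_width: 57.5
t 21.05 tcp [521.9 147.1  70.6] F [-32.4 -15.    0.1] w 57.5
tool axes x [-0. -0. -1.] y [ 0.1 -1.   0. ] z [-1.  -0.1  0. ]
cab [-65.8 104.8  70.6] rel yaw 0.0020
```

The front edge caught on something: −32 N in x, with the tool pushed down and right. I'll back off and look.

```bash
python3 -m handwheel '[[[0,0,0.8,0],[0,0,1,0],[0,0,1,0],[0,0,1,0],[0,0,0,0],[0,0,0,0]]]'
python3 ov.py 28 8.1 ov6
python3 - <<'E'
from h import *
p,d=grab("top"); cv2.imwrite("pics/t6.png",cv2.resize(p[140:300,190:390],None,fx=4,fy=4,interpolation=cv2.INTER_CUBIC)[:600,:,::-1])
E
```

```text
time: 21.6
tool_pos: [498.4, 148.7, 76.0]
tcp_rot: [2.994, 1.57, -0.09]
contact_force: [0.6, -0.8, -0.4]
grip_width: 58.1
t 21.60 tcp [498.4 148.7  76. ] F [ 0.6 -0.8 -0.4] w 58.1
tool axes x [ 0. -0. -1.] y [ 0.1 -1.   0. ] z [-1.  -0.1 -0. ]
cab [-89.2 107.7  76. ] rel yaw -0.0001
```

View pics/ov6.png

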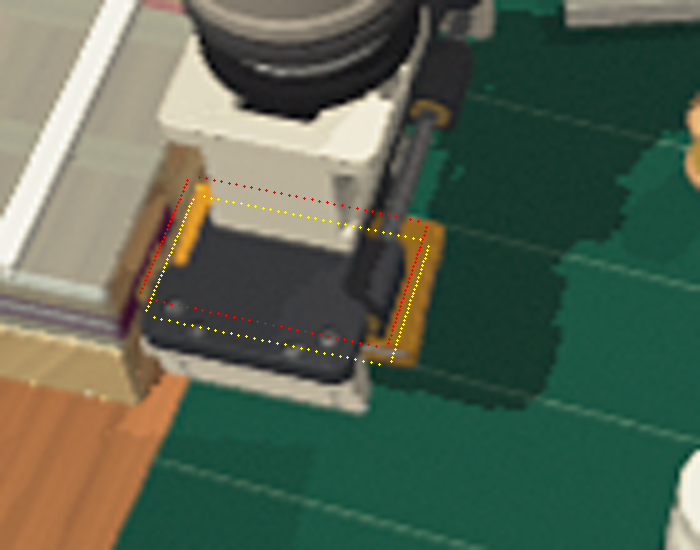

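View pics/t6.png

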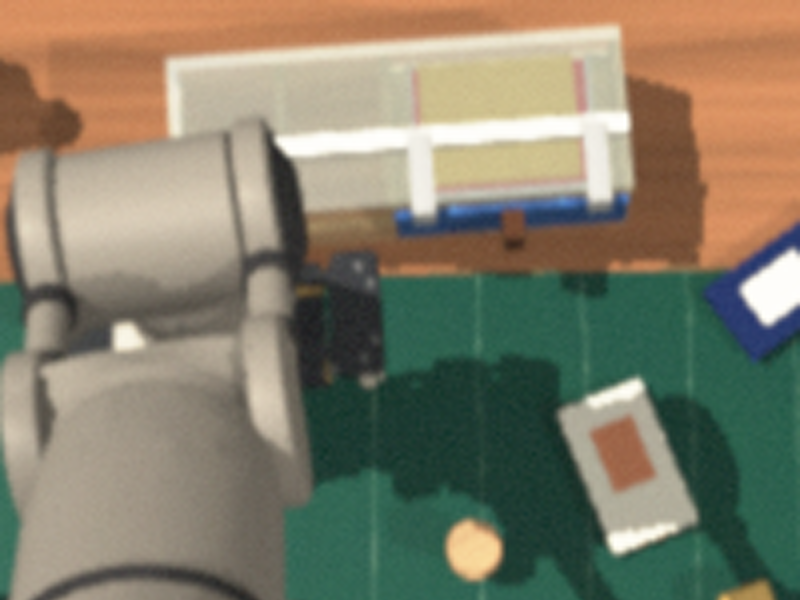

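Ochre slipped back about 7 mm in the grip. Before trying again I'll measure its actual height and tilt from its coloured pixels in the depth pictures.

```bash
cat > tilt.py <<'E'
from fit import *
import sys
col=sys.argv[1]
np.set_printoptions(precision=2,suppress=True)
def mask(p,col):
    h=cv2.cvtColor(p,cv2.COLOR_RGB2HSV).astype(int); H,S_,V=h[...,0],h[...,1],h[...,2]
    m={'ochre':(H>12)&(H<25)&(S_>170)&(V>60),'plum':(H>150)&(H<178)&(S_>110),'blue':(H>108)&(H<125)&(S_>120),'white':(S_<60)&(V>150)}[col]
    return cv2.erode(m.astype(np.uint8),np.ones((2,2)))>0
o,Rm=st(); t=o['tool_pos']; yaw=(angy(Rm)+np.pi/2)%np.pi-np.pi/2
n="side"; Ds=[];
for i in range(4): p,d=grab(n); Ds.append(d)
d=np.median(Ds,0); mk=mask(p,col)
q0=proj(n,[t])[0]; vv,uu=np.mgrid[:480,:640]; mk&=(abs(uu-q0[0])<60)&(abs(vv-q0[1])<50)
dd=np.where(mk,d,0); uv,X=cloud(n,dd); L=np.array([w2cab((t[0],t[1],yaw),x) for x in X]); 
for a in range(-60,100,8):
    k=(L[:,0]>=a)&(L[:,0]<a+8)
    if k.sum()>5: print(a,k.sum(),'z-tcp median %.2f mean %.2f'%(np.median(L[k,2])-t[2],L[k,2].mean()-t[2]),'y range',np.percentile(L[k,1],[3,97]),'x',np.percentile(L[k,0],[2,98]))
im=p.copy(); im[mk]=(255,0,255); b=im[int(q0[1])-55:int(q0[1])+55,int(q0[0])-70:int(q0[0])+70]; cv2.imwrite(f"pics/mk.png",cv2.resize(b,None,fx=5,fy=5,interpolation=cv2.INTER_NEAREST)[:,:,::-1])
E
python3 tilt.py ochre
```

```text
t 21.70 tcp [499.01 148.67  76.02] F [ 0.03 -0.14 -1.93] w 58.1
tool axes x [ 0.  0. -1.] y [ 0.06 -1.    0.  ] z [-1.   -0.06 -0.  ]
-36 31 z-tcp median 4.03 mean 2.96 y range [-15.67  26.02] x [-31.   -28.14]
-28 80 z-tcp median 4.72 mean 4.51 y range [-25.98  24.84] x [-27.8  -20.74]
-20 12 z-tcp median 4.87 mean -8.33 y range [-49.47 -16.5 ] x [-19.66 -13.1 ]
60 19 z-tcp median 11.08 mean 11.14 y range [-19.53   9.23] x [64.23 67.65]
```

View pics/mk.png

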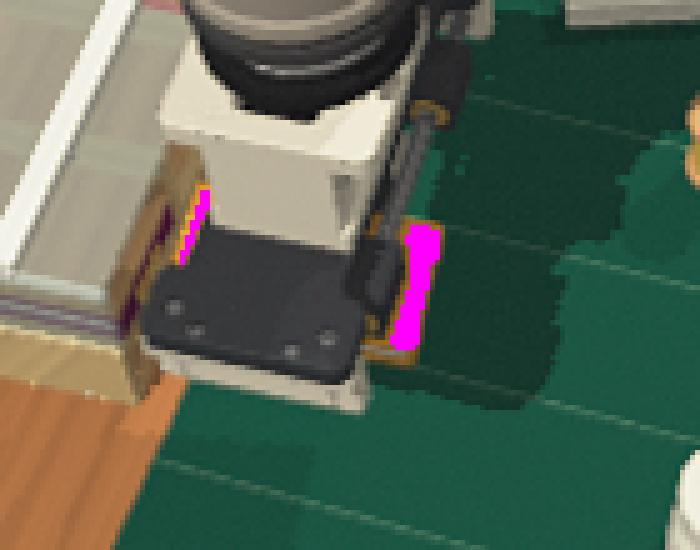

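The depth shows the front edge pitched up about 0.07 rad from the collision. I'll set ochre down on the bench here and regrip it properly.

```bash
python3 -m handwheel '[[[0,0,2,0],[2,0,2,0],[2,0,0,0],[1.6,0,0,0],[0.7,0,0,0],[0,0,0,0],[0,0,0,0]]]'
python3 -m handwheel '[[[0,0,0,0],[0,0,0,0],[0,0,0,0],[0,0,0,0],[0,0,0,0],[0,0,0,0]]]' 0.85
python3 - <<'E'
from h import *
st()
E
python3 -m handwheel '[[[-2,0,0,0],[-3,0,0,0],[-3,0,0,0],[-3,0,0,0],[0,0,4,0],[0,0,4,0],[0,0,0,0],[0,0,0,0]]]'
python3 - <<'E'
from fit import *
np.set_printoptions(precision=3,suppress=True)
o,_=st()
for n in("top","side"):
    p,d=grab(n)
    P,m,c=fit(n,p,BOOK,np.array([500,147,.058]),out=f"o7_{n}"); print(n,P,m,c)
    if n=="side": cv2.imwrite("pics/s7.png",p[:,:,::-1])
E
```

```text
time: 22.48
tool_pos: [458.6, 146.3, 12.9]
tcp_rot: [1.643, 1.571, -1.441]
contact_force: [0.5, 0.1, -0.2]
grip_width: 58.1
time: 22.98
tool_pos: [458.3, 146.3, 13.0]
tcp_rot: [3.052, 1.57, -0.032]
contact_force: [-0.2, 0.2, 0.3]
grip_width: 78.2
t 22.98 tcp [458.3 146.3  13. ] F [-0.2  0.2  0.3] w 78.2
tool axes x [ 0. -0. -1.] y [ 0.1 -1.   0. ] z [-1.  -0.1 -0. ]
time: 23.65
tool_pos: [376.1, 141.6, 122.9]
tcp_rot: [0.197, 1.57, -2.886]
contact_force: [0.1, 0.7, 1.4]
grip_width: 78.2
t 23.65 tcp [376.129 141.567 122.896] F [0.058 0.736 1.412] w 78.2
tool axes x [-0.001 -0.    -1.   ] y [ 0.059 -0.998  0.   ] z [-0.998 -0.059  0.001]
top [480.324 143.535   0.234] 0.88882273 0.4430294901132584
side [478.738 149.02    0.129] 0.107204735 0.08588064511617025
```

View pics/s7.png

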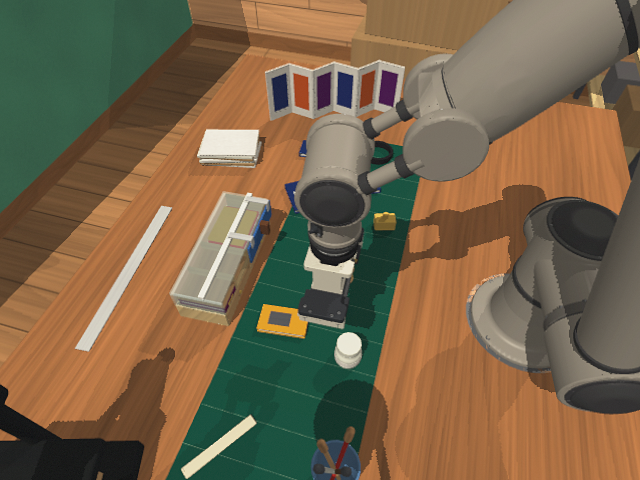

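View pics/o7_side.png

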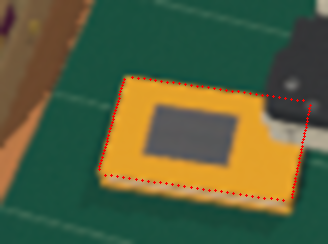

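```bash
python3 - <<'E'
from gp import *
b=(479,148.6,.129)
plan(gp(b,27)+[0,0,40],b[2])
E
```

```text
t 23.75 tcp [379.4 141.8 123.3] F [ 0.2 -0.1  0.1] w 77.9
tool axes x [ 0.  0. -1.] y [ 0.1 -1.  -0. ] z [-1.  -0.1 -0. ]
TURN -0.071 rad; then shift after turn (cm) x(down) 8.34 y 0.61 z -7.24  shift before turn [ 8.3  0.1 -7.3]
```

```bash
python3 -m handwheel '[[[0,0,0,-0.071],[1,0.3,-3,0],[1.5,0.3,-3,0],[2.8,0,-1.24,0],[3,0,0,0],[0,0,0,0],[0,0,0,0],[0,0,0,0]]]'
python3 -m handwheel '[[[2,0,0,0],[1.2,0,0,0],[0,0,0,0],[0,0,0,0],[0,0,0,0]]]'
python3 -m handwheel '[[[0.3,0,0,0],[0,0,0,0],[0,0,0,0]]]'
python3 - <<'E'
from gp import *
b=(479,148.6,.129)
plan(gp(b,27)+[0,0,4],b[2])
E
```

```text
time: 24.42
tool_pos: [451.7, 145.1, 40.6]
tcp_rot: [3.035, 1.57, 0.023]
contact_force: [-0.4, 0.6, -0.1]
grip_width: 78.3
time: 24.83
tool_pos: [451.9, 145.3, 9.4]
tcp_rot: [3.134, 1.568, 0.122]
contact_force: [-0.6, 1.0, 0.1]
grip_width: 77.8
time: 25.08
tool_pos: [451.1, 145.1, 5.3]
tcp_rot: [3.048, 1.57, 0.035]
contact_force: [0.8, 1.2, 0.1]
grip_width: 78.2
t 25.08 tcp [451.1 145.1   5.3] F [0.8 1.2 0.1] w 78.2
tool axes x [ 0.  0. -1.] y [ 0.1 -1.   0. ] z [-1.  -0.1 -0. ]
TURN 0.000 rad; then shift after turn (cm) x(down) 0.13 y 0.01 z -0.11  shift before turn [ 0.1  0.  -0.1]
```

```bash
for i in 1 ; do python3 -m handwheel '[[[0,0,0,0],[0,0,0,0]]]' 0; python3 -m handwheel '[[[0,0,0,0]]]'; python3 -m handwheel '[[[0,0,0,0]]]';python3 -m handwheel '[[[0,0,0,0],[0,0,0,0]]]'; done | grep -v rot
python3 -m handwheel '[[[-1,0,0,0],[-2,0,0,0],[-3,0,0,0],[-2,0,0,0],[0,0,0,0],[0,0,0,0],[0,0,0,0]]]' 0
python3 tilt.py ochre
python3 ov.py 27 7 ov8
```

```text
time: 25.25
tool_pos: [450.9, 145.0, 4.9]
contact_force: [0.1, -0.3, -0.2]
grip_width: 69.2
time: 25.33
tool_pos: [450.9, 145.0, 4.9]
contact_force: [-0.2, -0.7, -0.5]
grip_width: 62.6
time: 25.42
tool_pos: [450.9, 145.0, 4.8]
contact_force: [-0.8, -0.1, 0.2]
grip_width: 57.5
time: 25.58
tool_pos: [450.8, 145.0, 4.8]
contact_force: [-0.7, -0.6, 0.8]
grip_width: 57.7
time: 26.17
tool_pos: [450.2, 144.9, 84.4]
tcp_rot: [0.118, 1.57, -2.894]
contact_force: [0.2, 0.2, -0.5]
grip_width: 57.5
t 26.17 tcp [450.2  144.93  84.37] F [ 0.16  0.2  -0.53] w 57.5
tool axes x [-0. -0. -1.] y [ 0.13 -0.99  0.  ] z [-0.99 -0.13  0.  ]
52 19 z-tcp median 8.57 mean 8.59 y range [-24.86   0.94] x [52.36 59.77]
60 95 z-tcp median 8.74 mean 8.65 y range [-23.49  27.06] x [60.27 67.96]
68 95 z-tcp median 8.44 mean 8.30 y range [-24.72  27.83] x [68.22 75.27]
t 26.37 tcp [450.1 144.9  83.8] F [ 0.1 -0.2 -2. ] w 57.7
tool axes x [-0. -0. -1.] y [ 0.1 -1.   0. ] z [-1.  -0.1  0. ]
cab [-137.6  106.7   83.8] rel yaw 0.0708
```

View pics/ov8.png

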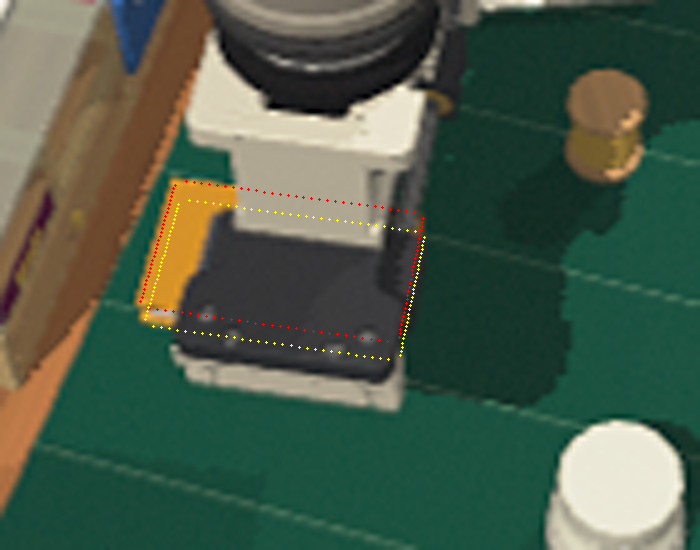

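This grip is clean: no bench force, the underside 4.8 mm below the TCP, and level. Back to the upper left hole.

```bash
python3 - <<'E'
from h import *
C=np.load("cab.npy")
plan(cab2w(C,(-97,108.1,72.8)),C[2])
E
```

```text
t 26.42 tcp [450.3 144.9  83.9] F [-0.3 -0.1 -0.7] w 57.3
tool axes x [-0. -0. -1.] y [ 0.1 -1.   0. ] z [-1.  -0.1  0. ]
TURN 0.071 rad; then shift after turn (cm) x(down) 1.10 y -0.14 z -4.04  shift before turn [ 1.1  0.1 -4. ]
```

```bash
python3 -m handwheel '[[[0,0,0,0.071],[0,-0.14,-2,0],[1.1,0,-2,0],[0,0,0,0],[0,0,0,0],[0,0,0,0],[0,0,0,0]]]'
python3 tilt.py ochre
python3 ov.py 27 4.8 ov9
```

```text
time: 27.0
tool_pos: [489.8, 148.7, 73.7]
tcp_rot: [0.142, 1.57, -2.942]
contact_force: [-0.0, 0.4, -1.0]
grip_width: 57.4
t 27.00 tcp [489.79 148.7   73.65] F [-0.02  0.44 -0.96] w 57.4
tool axes x [-0. -0. -1.] y [ 0.06 -1.    0.  ] z [-1.   -0.06  0.  ]
-28 12 z-tcp median 2.25 mean 2.88 y range [-24.52  26.35] x [-20.71 -20.12]
-20 7 z-tcp median 9.44 mean 9.68 y range [-24.46 -16.43] x [-19.65 -17.08]
60 22 z-tcp median 9.23 mean 9.24 y range [-19.25  11.96] x [64.07 67.59]
68 84 z-tcp median 9.28 mean 9.27 y range [-25.38  25.04] x [68.12 75.79]
t 27.20 tcp [490.4 148.8  74.1] F [-0.2  0.2 -2. ] w 57.3
tool axes x [ 0. -0. -1.] y [ 0.1 -1.   0. ] z [-1.  -0.1 -0. ]
cab [-97.1 108.3  74.1] rel yaw 0.0000
```

View pics/ov9.png

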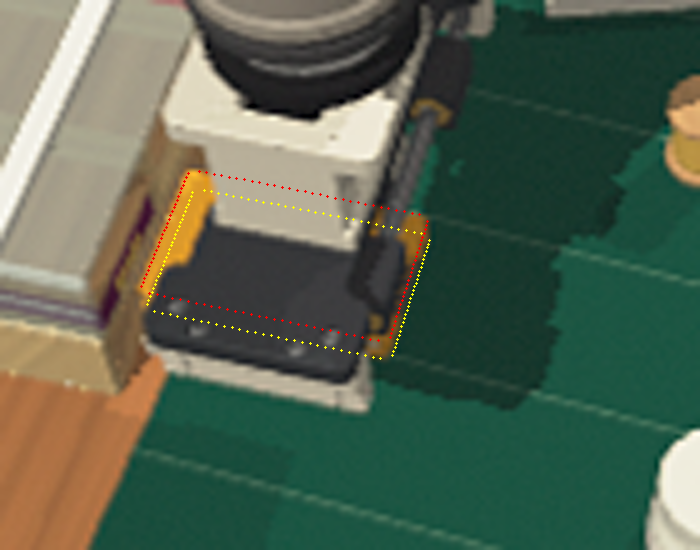

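Overlay and depth agree: level, with the top 9.2 mm above the TCP. I'll lower 1.3 mm and insert in small checked steps.

```bash
python3 -m handwheel '[[[0.13,0,-0.7,0],[0,0,-0.7,0],[0,0,-0.5,0],[0,0,0,0],[0,0,0,0],[0,0,0,0]]]'
python3 -m handwheel '[[[0,0,-0.3,0],[0,0,-0.3,0],[0,0,0,0],[0,0,0,0]]]'
python3 -m handwheel '[[[0,0,-0.2,0],[0,0,-0.2,0],[0,0,0,0],[0,0,0,0]]]'
```

```text
time: 27.75
tool_pos: [509.5, 149.8, 72.3]
tcp_rot: [0.19, 1.57, -2.893]
contact_force: [-0.3, 0.6, -1.1]
grip_width: 57.8
time: 28.08
tool_pos: [515.8, 150.2, 72.5]
tcp_rot: [2.167, 1.571, -0.917]
contact_force: [0.3, 0.2, -1.0]
grip_width: 57.6
time: 28.42
tool_pos: [519.8, 150.4, 72.5]
tcp_rot: [2.37, 1.571, -0.714]
contact_force: [0.2, -0.3, 0.0]
grip_width: 57.6
```

It's in with no force. Continuing.

```bash
python3 -m handwheel '[[[0,0,-0.5,0],[0,0,-0.5,0],[0,0,-0.5,0],[0,0,0,0],[0,0,0,0]]]'
python3 -m handwheel '[[[0,0,-0.6,0],[0,0,-0.6,0],[0,0,-0.6,0],[0,0,0,0],[0,0,0,0]]]'
python3 -m handwheel '[[[0,0,-0.6,0],[0,0,-0.6,0],[0,0,-0.4,0],[0,0,0,0],[0,0,0,0]]]'
```

```text
time: 28.83
tool_pos: [535.0, 151.3, 72.4]
tcp_rot: [2.251, 1.571, -0.832]
contact_force: [-0.8, -0.1, -1.0]
grip_width: 57.3
time: 29.25
tool_pos: [552.9, 152.3, 72.3]
tcp_rot: [1.317, 1.571, -1.767]
contact_force: [-0.6, 0.2, -0.6]
grip_width: 57.5
time: 29.67
tool_pos: [568.8, 153.2, 72.4]
tcp_rot: [0.996, 1.571, -2.088]
contact_force: [0.1, -0.6, -1.6]
grip_width: 57.7
```

```bash
python3 -m handwheel '[[[0,0,0,0],[0,0,0,0],[0,0,0,0],[-0.5,0,0,0],[-1.5,0,0,0],[-2,0,0,0],[0,0,0,0]]]' 0.85
python3 -m handwheel '[[[0,0,2,0],[0,0,2,0],[0,0,2,0],[0,0,0,0],[0,0,0,0],[0,0,0,0],[0,0,0,0],[0,0,0,0]]]' 0
python3 -m handwheel '[[[2,0,0,0],[2.3,0,0,0],[0,0,-1,0],[0,0,-1,0],[0,0,-1,0],[0,0,-0.8,0],[0,0,0,0],[0,0,0,0]]]' 0
python3 -m handwheel '[[[0,0,-0.6,0],[0,0,-0.4,0],[0,0,-0.3,0],[0,0,0,0],[0,0,0,0]]]' 0
python3 - <<'E'
from h import *
C=np.load("cab.npy"); o,_=st(); print(w2cab(C,o['tool_pos']))
E
```

```text
time: 30.25
tool_pos: [570.7, 153.7, 116.5]
tcp_rot: [-3.073, 1.564, 0.127]
contact_force: [0.7, -0.1, 0.2]
grip_width: 77.9
time: 30.92
tool_pos: [509.4, 149.8, 112.4]
tcp_rot: [3.096, 1.57, 0.013]
contact_force: [0.7, -0.9, 0.9]
grip_width: 29.2
time: 31.58
tool_pos: [546.8, 151.9, 69.2]
tcp_rot: [0.446, 1.571, -2.637]
contact_force: [-0.8, -0.3, 0.4]
grip_width: 0.2
time: 32.0
tool_pos: [559.7, 152.8, 69.5]
tcp_rot: [2.684, 1.571, -0.4]
contact_force: [-0.5, 0.0, 0.4]
grip_width: 0.4
t 32.00 tcp [559.7 152.8  69.5] F [-0.5  0.   0.4] w 0.4
tool axes x [ 0. -0. -1.] y [ 0.1 -1.   0. ] z [-1.  -0.1 -0. ]
[-27.7 108.2  69.5]
```

```bash
python3 -m handwheel '[[[0,0,-0.4,0],[0,0,-0.4,0],[0,0,-0.4,0],[0,0,0,0]]]'
python3 -m handwheel '[[[0,0,-0.2,0],[0,0,0,0]]]'
python3 -m handwheel '[[[0,0,-0.15,0],[0,0,0,0]]]'
python3 -m handwheel '[[[0,0,-0.1,0],[0,0,0,0]]]'
python3 - <<'E'
from h import *
C=np.load("cab.npy"); o,_=st(); print(w2cab(C,o['tool_pos']))
E
```

```text
time: 32.33
tool_pos: [572.5, 153.5, 69.6]
tcp_rot: [3.091, 1.57, 0.008]
contact_force: [0.1, -0.0, 0.8]
grip_width: 0.2
time: 32.5
tool_pos: [573.8, 153.6, 69.4]
tcp_rot: [2.661, 1.571, -0.422]
contact_force: [-0.8, 0.7, -0.2]
grip_width: 0.3
time: 32.67
tool_pos: [575.2, 153.6, 69.5]
tcp_rot: [2.247, 1.571, -0.836]
contact_force: [-1.1, -0.1, 0.6]
grip_width: 0.5
time: 32.83
tool_pos: [576.1, 153.7, 69.5]
tcp_rot: [2.538, 1.571, -0.546]
contact_force: [0.6, -0.6, -0.6]
grip_width: 0.3
t 32.83 tcp [576.1 153.7  69.5] F [ 0.6 -0.6 -0.6] w 0.3
tool axes x [ 0. -0. -1.] y [ 0.1 -1.   0. ] z [-1.  -0.1 -0. ]
[-11.3 108.2  69.5]
```

```bash
python3 -m handwheel '[[[0,0,-0.1,0],[0,0,0,0]]]'
python3 -m handwheel '[[[0,0,-0.1,0],[0,0,0,0]]]'
python3 - <<'E'
from h import *
C=np.load("cab.npy"); o,_=st(); print(w2cab(C,o['tool_pos']))
E
python3 -m handwheel '[[[0,0,1,0],[0,0,2,0],[0,0,3,0],[-2.5,0,3,0],[-3,0,2,0],[0,0,2,0],[0,0,0,0],[0,0,0,0]]]' 0.85
python3 - <<'E'
from fit import *
np.set_printoptions(precision=3,suppress=True)
p,d=grab("side","s10"); b=p[200:350,150:350]; cv2.imwrite("pics/s10c.png",cv2.resize(b,None,fx=4,fy=4,interpolation=cv2.INTER_CUBIC)[:600,:,::-1])
q,_=grab("top","t10")
for n,im in(("side",p),("top",q)):
  for bb,P0 in dict(white=(436.9,-95,.362),blue=(419.4,-287,.425)).items():
    P,m,c=fit(n,im,BOOK,np.array(P0),out=f"{bb}10_{n}"); print(n,bb,P,round(c,3))
E
```

```text
time: 33.0
tool_pos: [576.4, 153.7, 69.4]
tcp_rot: [0.111, 1.569, -2.973]
contact_force: [-2.5, -0.3, 3.1]
grip_width: 0.4
time: 33.17
tool_pos: [576.4, 153.7, 69.4]
tcp_rot: [0.084, 1.567, -3.0]
contact_force: [-6.4, -0.8, 5.3]
grip_width: 0.3
t 33.17 tcp [576.4 153.7  69.4] F [-6.4 -0.8  5.3] w 0.3
tool axes x [-0. -0. -1.] y [ 0.1 -1.   0. ] z [-1.  -0.1  0. ]
[-11.  108.2  69.4]
time: 33.83
tool_pos: [448.6, 146.4, 125.1]
tcp_rot: [-3.134, 1.569, 0.066]
contact_force: [1.0, -1.0, -0.1]
grip_width: 49.3
side white [433.31  -85.194   0.368] 0.267
side blue [ 419.427 -286.675    0.392] 0.046
top white [435.677 -94.16    0.364] 0.068
top blue [ 410.557 -294.412    0.364] 1.306
```

View pics/s10c.png

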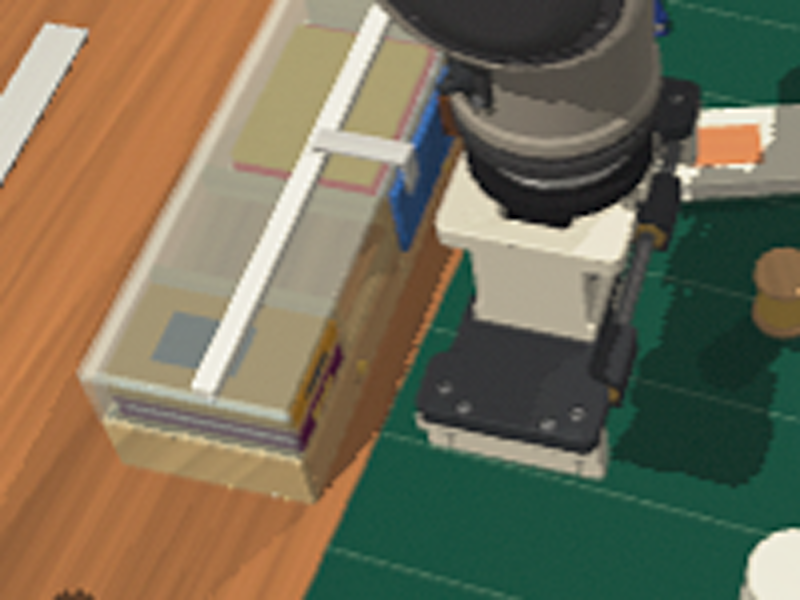

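View pics/s10.png

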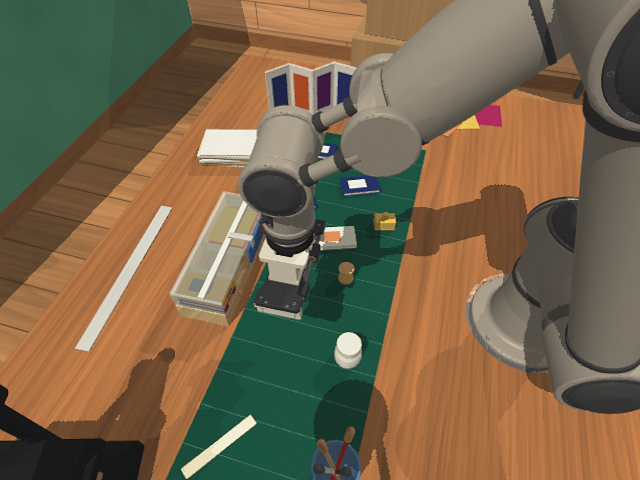

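Plum and ochre are both flush, and white hasn't moved. Next, white.

```bash
python3 - <<'E'
from gp import *
b=(436.4,-94.7,.362)
plan(gp(b,27)+[0,0,90],b[2])
E
```

```text
t 33.93 tcp [449.4 146.3 124.3] F [-0.5  0.2 -0.6] w 57.2
tool axes x [ 0. -0. -1.] y [ 0.1 -1.   0. ] z [-1.  -0.1 -0. ]
TURN -0.304 rad; then shift after turn (cm) x(down) 3.42 y 22.08 z 12.45  shift before turn [ 3.4 24.8  5.3]
```

```bash
python3 -m handwheel '[[[0,0,0,-0.102],[0,0,0,-0.101],[0,0,0,-0.101],[0,3.4,1.9,0],[0,3.4,1.9,0],[0,3.4,1.9,0],[0,3.4,1.9,0],[0,3.4,1.9,0]]]' 0.85
python3 -m handwheel '[[[1.5,3.4,1.9,0],[1.9,1.7,1,0],[0,0,0,0],[0,0,0,0],[0,0,0,0]]]'
python3 - <<'E'
from fit import *
from gp import *
b=(436.4,-94.7,.362)
plan(gp(b,27)+[0,0,4],b[2])
p,d=grab("side","s11"); b=p[150:330,250:490]; cv2.imwrite("pics/s11c.png",cv2.resize(b,None,fx=3,fy=3,interpolation=cv2.INTER_CUBIC)[:600,:,::-1])
E
```

```text
time: 34.6
tool_pos: [420.0, -48.3, 123.9]
tcp_rot: [-0.301, 1.57, -3.08]
contact_force: [0.9, -0.1, 0.4]
grip_width: 77.7
time: 35.02
tool_pos: [411.1, -104.2, 90.2]
tcp_rot: [-0.992, 1.57, 2.511]
contact_force: [0.3, 0.0, 0.1]
grip_width: 77.9
t 35.02 tcp [ 411.1 -104.2   90.2] F [0.3 0.  0.1] w 77.9
tool axes x [-0.  0. -1.] y [ 0.4 -0.9 -0. ] z [-0.9 -0.4  0. ]
TURN -0.001 rad; then shift after turn (cm) x(down) 8.62 y 0.01 z -0.01  shift before turn [ 8.6  0.  -0. ]
```

View pics/s11c.png

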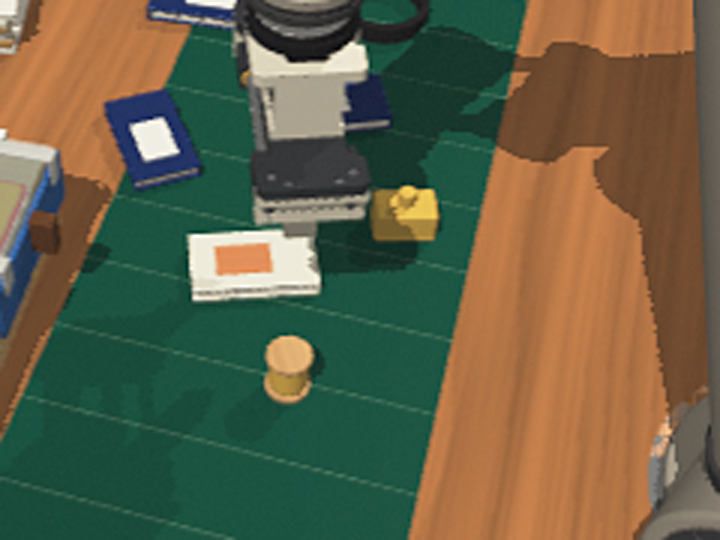

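```bash
python3 - <<'E'
from fit import *
np.set_printoptions(precision=3,suppress=True)
p,d=grab("side"); P,m,c=fit("side",p,BOOK,np.array((436.4,-94.7,.362)),out="w12"); print(P,m,c)
for y in (-94.7,-85,-75,-65):
    P,m,c=fit("side",p,BOOK,np.array((436.4,y,.362)),out="w12b"); print(y,P,m,c)
print(proj("side",[[411.1,-104.2,90.2]])-[250,150])
E
```

```text
[436.948 -95.484   0.364] 0.15343383 0.06400952289501825
-94.7 [436.948 -95.484   0.364] 0.15343383 0.06400952289501825
-85 [436.413 -93.671   0.302] 0.32263625 0.08822474032640457
-75 [433.219 -85.27    0.365] 0.247084 0.11861317902803421
-65 [436.429 -93.664   0.301] 0.32114995 0.08824644262591998
[[96.698 63.83 ]]
```

View pics/w12b.png

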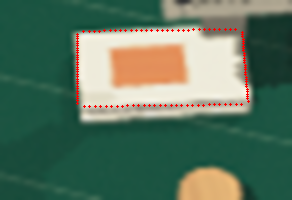

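White hasn't moved, so I'll descend and grip.

```bash
python3 -m handwheel '[[[3,0,0,0],[3,0,0,0],[1.7,0,0,0],[0.8,0,0,0],[0,0,0,0],[0,0,0,0],[0,0,0,0]]]'
python3 -m handwheel '[[[0,0,0,0],[0,0,0,0],[0,0,0,0],[0,0,0,0],[0,0,0,0],[0,0,0,0]]]' 0
python3 -m handwheel '[[[-1,0,0,0],[-2,0,0,0],[-3,0,0,0],[-3,0,0,0],[0,0,0,0],[0,0,0,0],[0,0,0,0]]]' 0
python3 ov.py 27 5 ov12
python3 tilt.py white
python3 - <<'E'
from h import *
C=np.load("cab.npy")
plan(cab2w(C,(-105,41.2,80)),C[2])
E
```

```text
time: 35.7
tool_pos: [411.6, -104.3, 6.6]
tcp_rot: [2.326, 1.569, -0.453]
contact_force: [-0.7, 1.3, 0.9]
grip_width: 78.2
time: 36.2
tool_pos: [410.9, -104.5, 6.0]
tcp_rot: [2.261, 1.57, -0.518]
contact_force: [-1.2, 0.6, 6.9]
grip_width: 57.5
time: 36.78
tool_pos: [410.0, -104.0, 95.0]
tcp_rot: [-0.679, 1.57, 2.825]
contact_force: [0.4, -0.2, -1.6]
grip_width: 57.3
t 36.78 tcp [ 410. -104.   95.] F [ 0.4 -0.2 -1.6] w 57.3
tool axes x [-0.  0. -1.] y [ 0.4 -0.9 -0. ] z [-0.9 -0.4  0. ]
cab [-192.1 -139.4   95. ] rel yaw 0.3038
t 36.83 tcp [ 409.73 -103.9    94.56] F [ 0.89 -0.47 -1.77] w 57.3
tool axes x [-0.  0. -1.] y [ 0.35 -0.94 -0.  ] z [-0.94 -0.35  0.  ]
-36 45 z-tcp median 165.50 mean 150.79 y range [28.21 86.66] x [-34.79 -28.01]
-28 60 z-tcp median 164.83 mean 148.85 y range [31.23 86.74] x [-27.73 -20.03]
-20 116 z-tcp median 140.82 mean 136.27 y range [38.12 86.01] x [-19.62 -12.06]
-12 107 z-tcp median 137.89 mean 134.48 y range [44.63 86.75] x [-11.59  -4.1 ]
-4 108 z-tcp median 140.73 mean 136.69 y range [43.61 86.16] x [-3.69  3.84]
4 110 z-tcp median 138.66 mean 135
[... 418 characters left out ...]
51]
52 41 z-tcp median 7.11 mean 15.60 y range [-24.38  28.6 ] x [52.32 59.92]
60 73 z-tcp median 7.57 mean 6.82 y range [-23.46  27.89] x [60.28 67.8 ]
68 74 z-tcp median 7.56 mean 6.45 y range [-25.06  28.22] x [68.09 75.84]
76 7 z-tcp median 6.60 mean -18.49 y range [-128.86   24.26] x [76.09 83.16]
84 26 z-tcp median -80.36 mean -80.35 y range [-157.68 -120.67] x [85.3  91.84]
92 37 z-tcp median -80.16 mean -80.21 y range [-159.   -119.41] x [92.24 99.73]
t 37.03 tcp [ 410.  -104.    94.6] F [-0.2 -0.8 -0.2] w 57.9
tool axes x [-0.  0. -1.] y [ 0.4 -0.9 -0. ] z [-0.9 -0.4  0. ]
TURN 0.304 rad; then shift after turn (cm) x(down) 1.47 y -18.06 z -8.71  shift before turn [  1.5 -14.6 -13.7]
```

View pics/ov12.png

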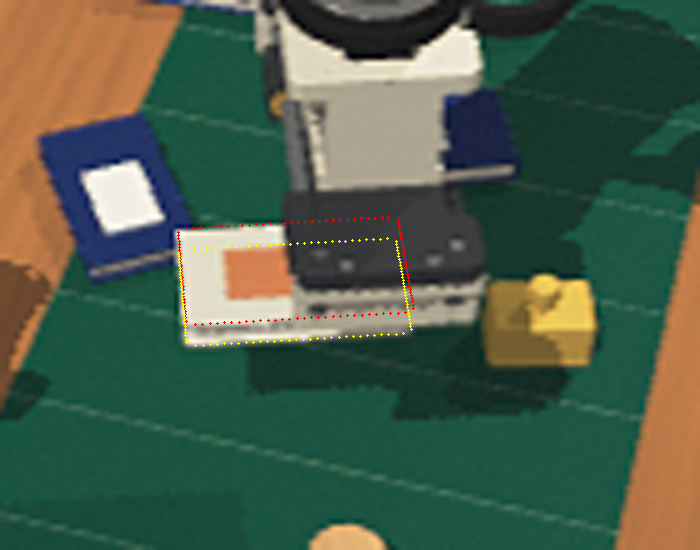

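White is held level, underside about 6.3 mm below the TCP. It goes to the lower right hole, where the fingers must stay clear of the open door's left edge (TCP no further than −24 mm in cabinet x).

```bash
python3 -m handwheel '[[[0,0,0,0.102],[0,0,0,0.101],[0,0,0,0.101],[0,-3.5,-1.5,0],[0,-3.5,-1.5,0],[0,-3.5,-1.5,0],[0,-3.5,-1.5,0],[0,-3.5,-1.5,0]]]'
python3 -m handwheel '[[[2,-0.6,-1.2,0],[2,0,0,0],[0,0,0,0],[0,0,0,0],[0,0,0,0]]]'
python3 ov.py 27 6.3 ov13
python3 - <<'E'
from h import *
C=np.load("cab.npy")
plan(cab2w(C,(-97,41.2,52.5)),C[2])
E
```

```text
time: 37.7
tool_pos: [475.3, 76.5, 94.9]
tcp_rot: [0.031, 1.57, -3.053]
contact_force: [0.5, -0.5, -2.5]
grip_width: 57.5
time: 38.12
tool_pos: [486.9, 81.1, 55.8]
tcp_rot: [0.193, 1.57, -2.892]
contact_force: [0.3, 0.2, -0.2]
grip_width: 57.8
t 38.12 tcp [486.9  81.1  55.8] F [ 0.3  0.2 -0.2] w 57.8
tool axes x [-0. -0. -1.] y [ 0.1 -1.   0. ] z [-1.  -0.1  0. ]
cab [-104.6   40.9   55.8] rel yaw -0.0008
t 38.17 tcp [487.2  81.   56.3] F [-0.1  0.6 -0.3] w 57.8
tool axes x [ 0. -0. -1.] y [ 0.1 -1.   0. ] z [-1.  -0.1 -0. ]
TURN -0.001 rad; then shift after turn (cm) x(down) 0.38 y -0.04 z -0.73  shift before turn [ 0.4 -0.  -0.7]
```

View pics/ov13.png

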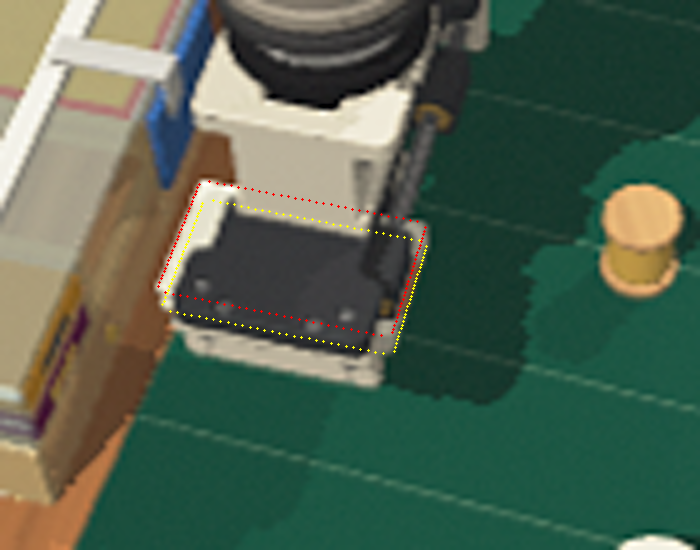

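```bash
python3 -m handwheel '[[[0.38,-0.03,0,0],[0,0,-0.8,0],[0,0,-0.8,0],[0,0,-0.6,0],[0,0,0,0],[0,0,0,0],[0,0,0,0]]]'
python3 -m handwheel '[[[0,0,-0.3,0],[0,0,-0.3,0],[0,0,0,0],[0,0,0,0]]]'
python3 -m handwheel '[[[0,0,-0.2,0],[0,0,-0.3,0],[0,0,0,0],[0,0,0,0]]]'
python3 - <<'E'
from h import *
C=np.load("cab.npy"); o,_=st(); print(w2cab(C,o['tool_pos']))
E
```

```text
time: 38.75
tool_pos: [508.7, 83.1, 51.6]
tcp_rot: [0.18, 1.57, -2.903]
contact_force: [0.3, -0.5, -0.6]
grip_width: 57.9
time: 39.08
tool_pos: [515.0, 83.4, 51.7]
tcp_rot: [2.634, 1.571, -0.449]
contact_force: [1.1, -0.2, -1.2]
grip_width: 57.2
time: 39.42
tool_pos: [520.0, 83.7, 51.7]
tcp_rot: [2.41, 1.571, -0.674]
contact_force: [0.6, 0.4, -0.5]
grip_width: 57.3
t 39.42 tcp [520.   83.7  51.7] F [ 0.6  0.4 -0.5] w 57.3
tool axes x [ 0. -0. -1.] y [ 0.1 -1.   0. ] z [-1.  -0.1 -0. ]
[-71.3  41.6  51.7]
```

```bash
python3 -m handwheel '[[[0,0,-0.5,0],[0,0,-0.5,0],[0,0,-0.5,0],[0,0,0,0],[0,0,0,0]]]'
python3 -m handwheel '[[[0,0,-0.6,0],[0,0,-0.6,0],[0,0,-0.5,0],[0,0,0,0],[0,0,0,0]]]'
python3 -m handwheel '[[[0,0,-0.6,0],[0,0,-0.5,0],[0,0,-0.3,0],[0,0,0,0],[0,0,0,0]]]'
python3 ov.py 27 6.3 ov14
```

```text
time: 39.83
tool_pos: [535.2, 84.6, 51.6]
tcp_rot: [2.052, 1.571, -1.031]
contact_force: [-0.2, -0.2, -1.3]
grip_width: 57.6
time: 40.25
tool_pos: [552.1, 85.6, 51.6]
tcp_rot: [1.358, 1.571, -1.725]
contact_force: [0.6, -0.5, -1.7]
grip_width: 57.6
time: 40.67
tool_pos: [565.9, 86.4, 51.6]
tcp_rot: [0.772, 1.571, -2.311]
contact_force: [-0.3, -0.6, -1.4]
grip_width: 57.5
t 40.67 tcp [565.9  86.4  51.6] F [-0.3 -0.6 -1.4] w 57.5
tool axes x [-0. -0. -1.] y [ 0.1 -1.   0. ] z [-1.  -0.1  0. ]
cab [-25.4  41.6  51.6] rel yaw -0.0002
```

View pics/ov14.png

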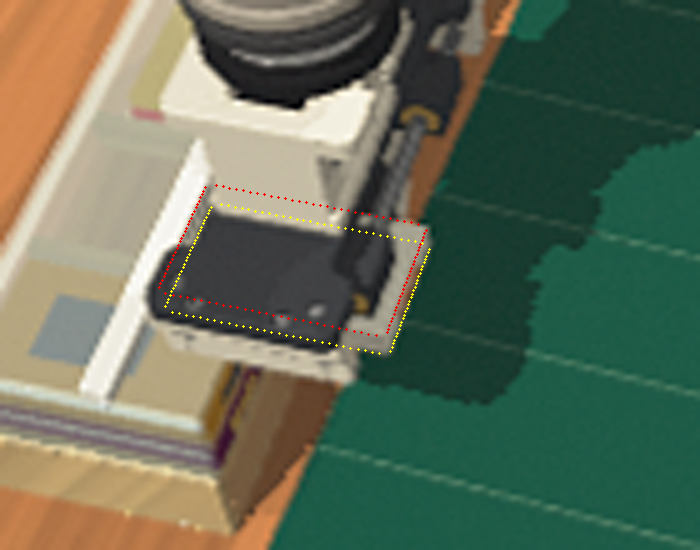

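```bash
python3 -m handwheel '[[[0.1,0,0,0],[0,0,0,0]]]'
python3 -m handwheel '[[[0,0,0,0],[0,0,0,0],[0,0,0,0],[-0.5,0,0,0],[-1.5,0,0,0],[-2,0,0,0],[0,0,0,0]]]' 0.75
python3 -m handwheel '[[[0,0,1.5,0],[0,0,2,0],[0,0,2,0],[0,0,0,0],[0,0,0,0],[0,0,0,0],[0,0,0,0]]]' 0
python3 - <<'E'
from h import *
C=np.load("cab.npy"); plan(cab2w(C,(-70,41.2,47)),C[2])
p,d=grab("side","s15"); b=p[180:330,180:380]; cv2.imwrite("pics/s15c.png",cv2.resize(b,None,fx=4,fy=4,interpolation=cv2.INTER_CUBIC)[:600,:,::-1])
p,d=grab("top","t15"); b=p[130:280,230:430]; cv2.imwrite("pics/t15c.png",cv2.resize(b,None,fx=4,fy=4,interpolation=cv2.INTER_CUBIC)[:600,:,::-1])
E
```

```text
time: 40.88
tool_pos: [565.5, 86.4, 50.5]
tcp_rot: [0.188, 1.57, -2.895]
contact_force: [-0.6, 0.3, -0.7]
grip_width: 57.7
time: 41.47
tool_pos: [568.0, 86.5, 94.5]
tcp_rot: [3.094, 1.564, 0.011]
contact_force: [1.1, -0.2, 0.6]
grip_width: 68.8
time: 42.05
tool_pos: [511.9, 83.2, 90.8]
tcp_rot: [3.023, 1.57, -0.06]
contact_force: [0.5, 0.2, -0.4]
grip_width: 27.0
t 42.05 tcp [511.9  83.2  90.8] F [ 0.5  0.2 -0.4] w 27.0
tool axes x [ 0. -0. -1.] y [ 0.1 -1.   0. ] z [-1.  -0.1 -0. ]
TURN -0.000 rad; then shift after turn (cm) x(down) 4.38 y 0.03 z -0.95  shift before turn [ 4.4  0.  -0.9]
```

View pics/s15c.png

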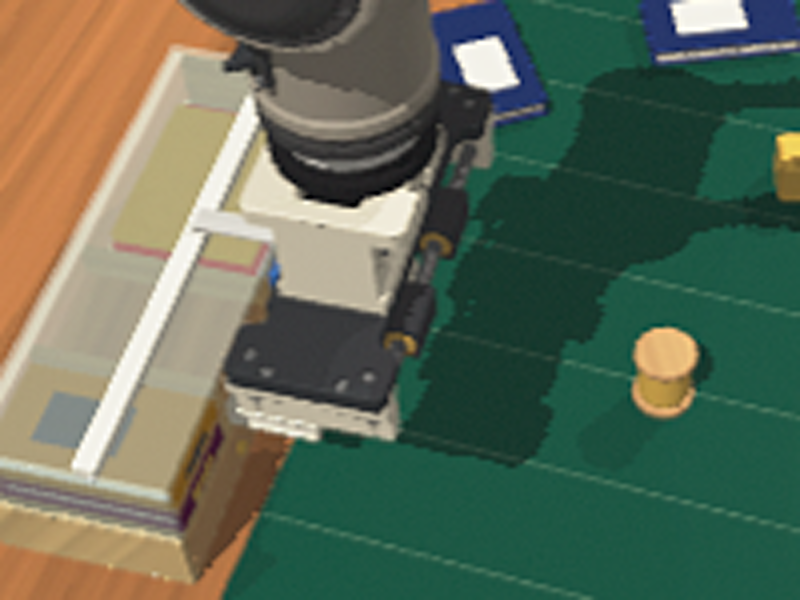

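View pics/t15c.png

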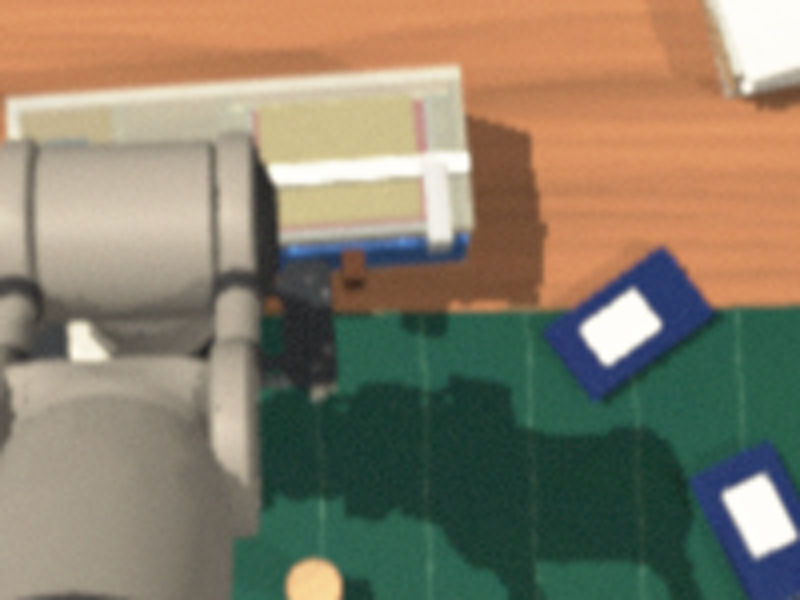

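```bash
python3 -m handwheel '[[[2,0,0,0],[2.2,0,0,0],[0.2,0,0,0],[0,0,0,0],[0,0,0,0]]]' 0
python3 - <<'E'
from h import *
C=np.load("cab.npy"); plan(cab2w(C,(-12,41.2,47)),C[2])
p,d=grab("side","s16"); b=p[180:330,180:380]; cv2.imwrite("pics/s16c.png",cv2.resize(b,None,fx=4,fy=4,interpolation=cv2.INTER_CUBIC)[:600,:,::-1])
E
```

```text
time: 42.57
tool_pos: [511.5, 83.2, 47.2]
tcp_rot: [2.909, 1.57, -0.175]
contact_force: [-0.0, 0.1, 0.3]
grip_width: 0.4
t 42.57 tcp [511.5  83.2  47.2] F [-0.   0.1  0.3] w 0.4
tool axes x [ 0. -0. -1.] y [ 0.1 -1.   0. ] z [-1.  -0.1 -0. ]
TURN -0.000 rad; then shift after turn (cm) x(down) 0.02 y 0.04 z -6.79  shift before turn [ 0.   0.  -6.8]
```

View pics/s16c.png

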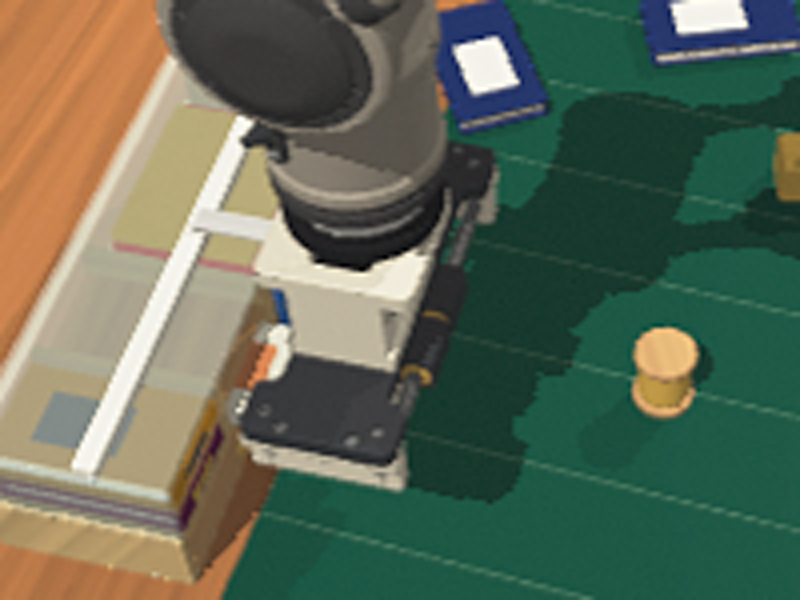

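White is resting half in the hole. Pushing it home gently.

```bash
python3 -m handwheel '[[[0,0.04,-0.5,0],[0,0,-0.6,0],[0,0,-0.6,0],[0,0,-0.5,0],[0,0,-0.5,0],[0,0,0,0]]]'
python3 -m handwheel '[[[0,0,-0.5,0],[0,0,-0.5,0],[0,0,-0.5,0],[0,0,-0.5,0],[0,0,0,0]]]'
python3 - <<'E'
from h import *
C=np.load("cab.npy"); plan(cab2w(C,(-12,41.2,47)),C[2])
E
python3 -m handwheel '[[[0,0,-0.5,0],[0,0,-0.5,0],[0,0,-0.3,0],[0,0,0,0]]]'
python3 -m handwheel '[[[0,0,-0.3,0],[0,0,-0.2,0],[0,0,0,0]]]'
python3 - <<'E'
from h import *
C=np.load("cab.npy"); plan(cab2w(C,(-12,41.2,47)),C[2])
E
```

```text
time: 43.12
tool_pos: [539.1, 84.3, 46.8]
tcp_rot: [3.025, 1.57, -0.059]
contact_force: [0.5, -0.2, -0.3]
grip_width: 0.5
time: 43.53
tool_pos: [559.1, 85.5, 46.8]
tcp_rot: [3.066, 1.569, -0.017]
contact_force: [-0.8, -0.1, 0.5]
grip_width: 0.6
t 43.53 tcp [559.1  85.5  46.8] F [-0.8 -0.1  0.5] w 0.6
tool axes x [ 0. -0. -1.] y [ 0.1 -1.   0. ] z [-1.  -0.1 -0. ]
TURN -0.000 rad; then shift after turn (cm) x(down) -0.02 y -0.01 z -2.02  shift before turn [-0. -0. -2.]
time: 43.87
tool_pos: [571.6, 86.3, 46.7]
tcp_rot: [2.978, 1.57, -0.105]
contact_force: [0.2, 0.2, -0.2]
grip_width: 0.6
time: 44.12
tool_pos: [576.2, 86.6, 46.8]
tcp_rot: [2.947, 1.57, -0.137]
contact_force: [0.0, -0.6, -0.3]
grip_width: 0.4
t 44.12 tcp [576.2  86.6  46.8] F [ 0.  -0.6 -0.3] w 0.4
tool axes x [ 0. -0. -1.] y [ 0.1 -1.   0. ] z [-1.  -0.1 -0. ]
TURN -0.000 rad; then shift after turn (cm) x(down) -0.02 y -0.00 z -0.31  shift before turn [-0.  -0.  -0.3]
```

```bash
python3 -m handwheel '[[[0,0,-0.2,0],[0,0,-0.1,0],[0,0,0,0]]]'
python3 -m handwheel '[[[0,0,-0.1,0],[0,0,0,0]]]'
python3 -m handwheel '[[[0,0,-0.1,0],[0,0,0,0]]]'
python3 -m handwheel '[[[0,0,-0.05,0],[0,0,0,0]]]'
python3 - <<'E'
from h import *
C=np.load("cab.npy"); o,_=st(); print(w2cab(C,o['tool_pos']))
E
```

```text
time: 44.37
tool_pos: [579.0, 86.7, 46.7]
tcp_rot: [2.758, 1.571, -0.326]
contact_force: [0.9, -0.4, 0.6]
grip_width: 0.4
time: 44.53
tool_pos: [579.9, 86.8, 46.8]
tcp_rot: [2.466, 1.571, -0.618]
contact_force: [-0.0, 0.2, -0.0]
grip_width: 0.4
time: 44.7
tool_pos: [580.3, 86.8, 46.7]
tcp_rot: [0.062, 1.57, -3.021]
contact_force: [-2.7, -0.1, 1.9]
grip_width: 0.7
time: 44.87
tool_pos: [580.2, 86.8, 46.6]
tcp_rot: [0.059, 1.568, -3.024]
contact_force: [-5.6, 0.1, 2.8]
grip_width: 0.6
t 44.87 tcp [580.2  86.8  46.6] F [-5.6  0.1  2.8] w 0.6
tool axes x [-0. -0. -1.] y [ 0.1 -1.   0. ] z [-1.  -0.1  0. ]
[-11.1  41.2  46.6]
```

White is home, with the stop felt at the same TCP plane (−11.1 mm). I'll retreat and look again for blue.

```bash
python3 -m handwheel '[[[0,0,1,0],[0,0,2,0],[0,0,3,0],[-2.5,0,3,0],[-3,0,2,0],[-1,0,2,0],[0,0,0,0],[0,0,0,0]]]' 0.85
python3 - <<'E'
from fit import *
np.set_printoptions(precision=3,suppress=True)
p,d=grab("side","s17"); q,_=grab("top","t17")
for n,im in(("side",p),("top",q)):
    r=bot.spot_point(n,"volume_blue"); print(n,[(x['conf'],toz(n,x['point'],0)[0][:2]) for x in r])
    for P0 in((419.4,-287,.4),):
        P,m,c=fit(n,im,BOOK,np.array(P0),out=f"bl17_{n}"); print(n,P,m,c)
b=p[130:280,180:380]; cv2.imwrite("pics/s17c.png",cv2.resize(b,None,fx=4,fy=4,interpolation=cv2.INTER_CUBIC)[:600,:,::-1])
E
```

```text
time: 45.53
tool_pos: [452.1, 79.4, 112.6]
tcp_rot: [3.066, 1.568, -0.018]
contact_force: [0.7, -0.4, 1.1]
grip_width: 48.9
side [(0.8, array([ 415.415, -284.985])), (0.64, array([ 563.26 , -372.576]))]
side [ 419.381 -286.956    0.416] 0.23312682 0.036782845358053845
top [(0.93, array([ 417.879, -289.521])), (0.81, array([ 563.042, -206.824])), (0.65, array([ 569.386, -402.931]))]
top [ 409.226 -293.797    0.342] 3.3898401 1.369996438920498
```

View pics/s17.png

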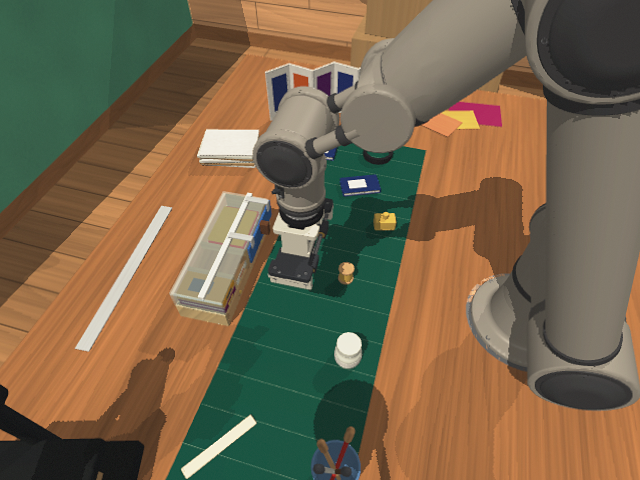

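View pics/bl17_side.png

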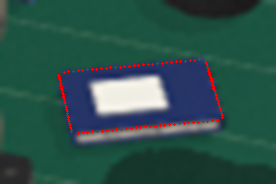

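Blue is unmoved at (419, −286.5), yaw 0.416. I'll go there, gripping a little closer to its spine.

```bash
python3 - <<'E'
from gp import *
b=(419,-286.5,.416)
plan(gp(b,33)+[0,0,90],b[2])
E
```

```text
t 45.73 tcp [452.2  79.3 110.9] F [ 0.1 -1.6  0.1] w 65.1
tool axes x [-0. -0. -1.] y [ 0.1 -1.   0. ] z [-1.  -0.1  0. ]
TURN -0.358 rad; then shift after turn (cm) x(down) 2.11 y 32.12 z 21.11  shift before turn [ 2.1 37.5  8.5]
```

```bash
python3 -m handwheel '[[[0,0,0,-0.12],[0,0,0,-0.119],[0,0,0,-0.119],[0,3.2,2.1,0],[0,3.2,2.1,0],[0,3.2,2.1,0],[0,3.2,2.1,0],[0,3.2,2.1,0]]]' 0.85
python3 -m handwheel '[[[0,3.2,2.1,0],[0,3.2,2.1,0],[0,3.2,2.1,0],[0,3.2,2.1,0],[2,3.2,2.1,0],[0,0,0,0],[0,0,0,0],[0,0,0,0]]]'
python3 - <<'E'
from fit import *
from gp import *
np.set_printoptions(precision=3,suppress=True)
b=(419,-286.5,.416)
p,d=grab("side","s18"); P,m,c=fit("side",p,BOOK,np.array(b),out="bl18"); print(P,m,c)
plan(gp(b,33)+[0,0,4],b[2])
c=p[120:270,260:460]; cv2.imwrite("pics/s18c.png",cv2.resize(c,None,fx=4,fy=4,interpolation=cv2.INTER_CUBIC)[:600,:,::-1])
E
```

```text
time: 46.4
tool_pos: [420.0, -111.2, 111.0]
tcp_rot: [-0.783, 1.57, 2.775]
contact_force: [0.5, 0.8, -0.6]
grip_width: 77.9
time: 47.07
tool_pos: [388.8, -296.6, 91.5]
tcp_rot: [-1.319, 1.569, 2.238]
contact_force: [0.6, -0.2, -0.3]
grip_width: 78.3
[ 419.427 -286.903    0.422] 0.24791786 0.04037825216849645
t 47.12 tcp [ 389.086 -296.174   91.97 ] F [ 0.524 -1.116  0.055] w 77.7
tool axes x [-0.001  0.001 -1.   ] y [ 0.405 -0.915 -0.001] z [-0.915 -0.405  0.   ]
TURN 0.000 rad; then shift after turn (cm) x(down) 8.80 y 0.34 z 0.17  shift before turn [8.8  0.34 0.17]
```

View pics/s18c.png

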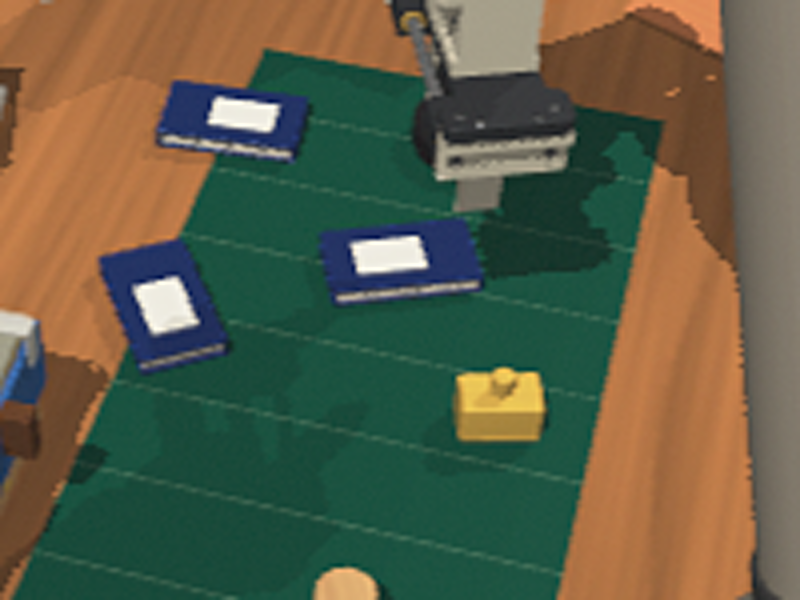

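```bash
python3 -m handwheel '[[[3,0.34,0.17,0],[3,0,0,0],[1.8,0,0,0],[0.9,0,0,0],[0,0,0,0],[0,0,0,0],[0,0,0,0]]]'
python3 -m handwheel '[[[0,0,0,0],[0,0,0,0],[0,0,0,0],[0,0,0,0],[0,0,0,0],[0,0,0,0]]]' 0
python3 -m handwheel '[[[-1,0,0,0],[-2,0,0,0],[-3,0,0,0],[-3,0,0,0],[0,0,0,0],[0,0,0,0],[0,0,0,0]]]' 0
python3 ov.py 33 5 ov19
python3 tilt.py blue | grep -v ' 1[0-9][0-9]\.'
python3 - <<'E'
from h import *
C=np.load("cab.npy")
plan(cab2w(C,(-120,41.2,95)),C[2])
E
```

```text
time: 47.7
tool_pos: [389.7, -301.0, 6.7]
tcp_rot: [1.909, 1.568, -0.816]
contact_force: [-0.5, 0.3, -0.4]
grip_width: 78.2
time: 48.2
tool_pos: [389.1, -301.0, 6.0]
tcp_rot: [1.894, 1.57, -0.832]
contact_force: [-1.1, 0.8, 6.0]
grip_width: 57.2
time: 48.78
tool_pos: [388.4, -300.3, 95.2]
tcp_rot: [-1.101, 1.57, 2.456]
contact_force: [1.0, 0.7, -1.0]
grip_width: 57.2
t 48.78 tcp [ 388.4 -300.3   95.2] F [ 1.   0.7 -1. ] w 57.2
tool axes x [-0.  0. -1.] y [ 0.4 -0.9 -0. ] z [-0.9 -0.4  0. ]
cab [-225.1 -334.1   95.2] rel yaw 0.3579
t 48.83 tcp [ 388.16 -300.06   94.66] F [ 0.25  0.81 -1.41] w 57.7
tool axes x [-0.  0. -1.] y [ 0.4  -0.92 -0.  ] z [-0.92 -0.4   0.  ]
20 10 z-tcp median 7.23 mean 7.24 y range [-24.6   28.44] x [20.97 27.12]
28 14 z-tcp median 7.29 mean 7.42 y range [-22.82  27.46] x [28.05 35.65]
36 13 z-tcp median 7.45 mean 7.64 y range [-23.32  27.73] x [36.95 43.32]
44 12 z-tcp median 7.76 mean 7.73 y range [-22.57  29.87] x [44.14 51.7 ]
52 10 z-tcp median 7.18 mean 7.39 y range [-21.51  27.21] x [52.83 58.54]
60 22 z-tcp median 7.68 mean 7.61 y range [-22.62  27.19] x [60.29 67.81]
68 56 z-tcp median 6.97 mean -4.66 y range [-163.04   27.49] x [68.34 75.9 ]
76 49 z-tcp median 6.58 mean -29.62 y range [-166.47   25.89] x [76.21 83.26]
84 26 z-tcp median -80.94 mean -81.45 y range [-167.29 -121.1 ] x [84.11 91.38]
92 16 z-tcp median -81.18 mean -81.17 y range [-173.59 -120.16] x [92.21 98.94]
t 49.03 tcp [ 388.3 -300.2   94.5] F [ 0.4 -0.3 -0.7] w 57.5
tool axes x [-0.  0. -1.] y [ 0.4 -0.9 -0. ] z [-0.9 -0.4  0. ]
TURN 0.358 rad; then shift after turn (cm) x(down) 0.01 y -37.53 z -10.51  shift before turn [ -0.  -31.5 -23. ]
```

View pics/ov19.png

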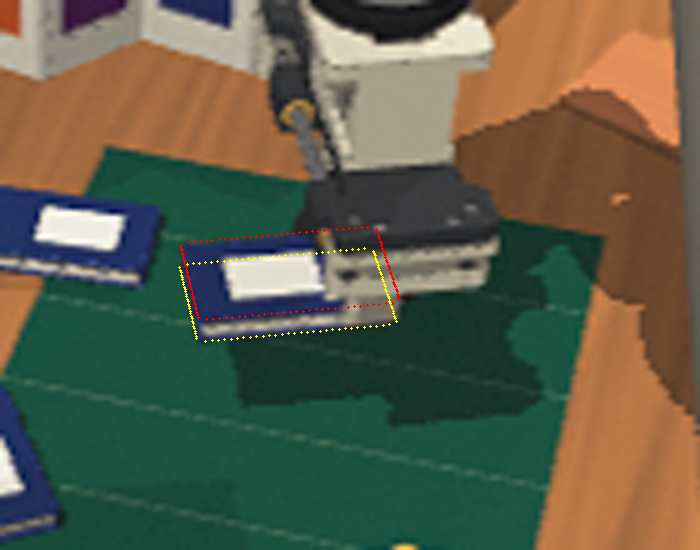

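```bash
python3 -m handwheel '[[[0,0,0,0.12],[0,0,0,0.119],[0,0,0,0.119],[0,-3.75,-1.05,0],[0,-3.75,-1.05,0],[0,-3.75,-1.05,0],[0,-3.75,-1.05,0],[0,-3.75,-1.05,0]]]'
python3 -m handwheel '[[[0,-3.75,-1.05,0],[0,-3.75,-1.05,0],[0,-3.75,-1.05,0],[0,-3.75,-1.05,0],[1,-3.75,-1.05,0],[0,0,0,0],[0,0,0,0],[0,0,0,0]]]'
python3 ov.py 33 6.6 ov20
python3 - <<'E'
from h import *
C=np.load("cab.npy")
plan(cab2w(C,(-100,41.3,74.3)),C[2])
E
```

```text
time: 49.7
tool_pos: [430.0, -108.7, 94.9]
tcp_rot: [-0.466, 1.57, 2.733]
contact_force: [0.3, 0.0, -0.4]
grip_width: 57.8
time: 50.37
tool_pos: [471.4, 79.7, 84.9]
tcp_rot: [0.222, 1.569, -2.86]
contact_force: [0.3, 0.2, -1.1]
grip_width: 57.2
t 50.37 tcp [471.4  79.7  84.9] F [ 0.3  0.2 -1.1] w 57.2
tool axes x [-0. -0. -1.] y [ 0.1 -1.   0. ] z [-1.  -0.1  0. ]
cab [-120.2   40.4   84.9] rel yaw 0.0009
t 50.42 tcp [471.5  79.   85.1] F [-0.2  0.3 -1.1] w 57.9
tool axes x [-0. -0. -1.] y [ 0.1 -1.   0. ] z [-1.  -0.1  0. ]
TURN -0.001 rad; then shift after turn (cm) x(down) 1.08 y -0.16 z -2.01  shift before turn [ 1.1 -0.2 -2. ]
```

View pics/ov20.png

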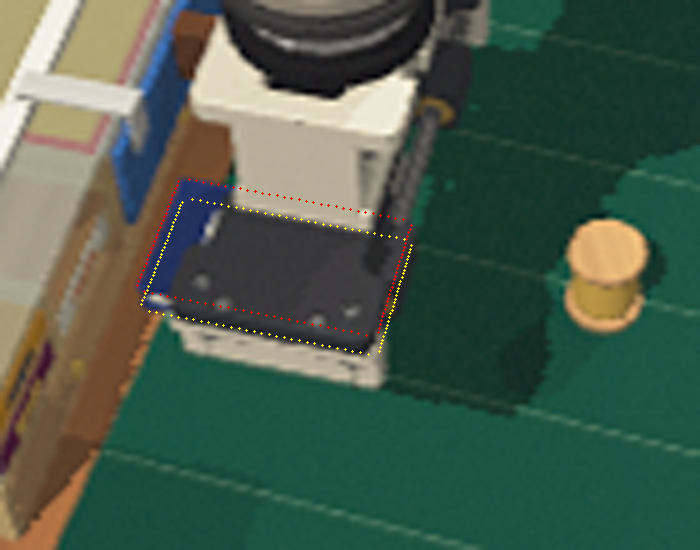

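Blue is level and the overlay matches. White is flush in the lower right hole. Inserting blue at the upper right.

```bash
python3 -m handwheel '[[[1.03,-0.13,0,0],[0,0,-1,0],[0,0,-1,0],[0,0,-1,0],[0,0,0,0],[0,0,0,0],[0,0,0,0]]]'
python3 -m handwheel '[[[0,0,-0.4,0],[0,0,-0.4,0],[0,0,0,0],[0,0,0,0]]]'
python3 -m handwheel '[[[0,0,-0.2,0],[0,0,-0.3,0],[0,0,0,0],[0,0,0,0]]]'
python3 - <<'E'
from h import *
C=np.load("cab.npy"); o,_=st(); print(w2cab(C,o['tool_pos']))
E
```

```text
time: 51.0
tool_pos: [501.0, 81.9, 75.0]
tcp_rot: [0.086, 1.57, -2.999]
contact_force: [-0.3, 0.4, -0.4]
grip_width: 57.7
time: 51.33
tool_pos: [509.9, 83.3, 75.2]
tcp_rot: [2.658, 1.571, -0.425]
contact_force: [0.3, 0.2, -0.1]
grip_width: 57.4
time: 51.67
tool_pos: [514.9, 83.6, 75.1]
tcp_rot: [2.296, 1.571, -0.788]
contact_force: [0.7, 0.3, -1.3]
grip_width: 57.3
t 51.67 tcp [514.9  83.6  75.1] F [ 0.7  0.3 -1.3] w 57.3
tool axes x [ 0. -0. -1.] y [ 0.1 -1.   0. ] z [-1.  -0.1 -0. ]
[-76.5  41.8  75.1]
```

```bash
python3 -m handwheel '[[[0,0.03,-0.5,0],[0,0,-0.5,0],[0,0,-0.5,0],[0,0,0,0],[0,0,0,0]]]'
python3 -m handwheel '[[[0,0,-0.6,0],[0,0,-0.6,0],[0,0,-0.6,0],[0,0,0,0],[0,0,0,0]]]'
python3 -m handwheel '[[[0,0,-0.7,0],[0,0,-0.7,0],[0,0,-0.4,0],[0,0,0,0],[0,0,0,0]]]'
python3 ov.py 33 6.6 ov21
```

```text
time: 52.08
tool_pos: [530.0, 84.1, 75.0]
tcp_rot: [1.628, 1.571, -1.455]
contact_force: [-0.0, -0.4, -0.7]
grip_width: 57.5
time: 52.5
tool_pos: [548.0, 85.2, 75.0]
tcp_rot: [1.584, 1.571, -1.499]
contact_force: [0.5, -1.0, -0.5]
grip_width: 57.3
time: 52.92
tool_pos: [565.8, 86.2, 75.0]
tcp_rot: [0.357, 1.571, -2.726]
contact_force: [-0.3, 0.2, 0.1]
grip_width: 57.9
t 52.92 tcp [565.8  86.2  75. ] F [-0.3  0.2  0.1] w 57.9
tool axes x [-0. -0. -1.] y [ 0.1 -1.   0. ] z [-1.  -0.1  0. ]
cab [-25.5  41.4  75. ] rel yaw -0.0001
```

View pics/ov21.png

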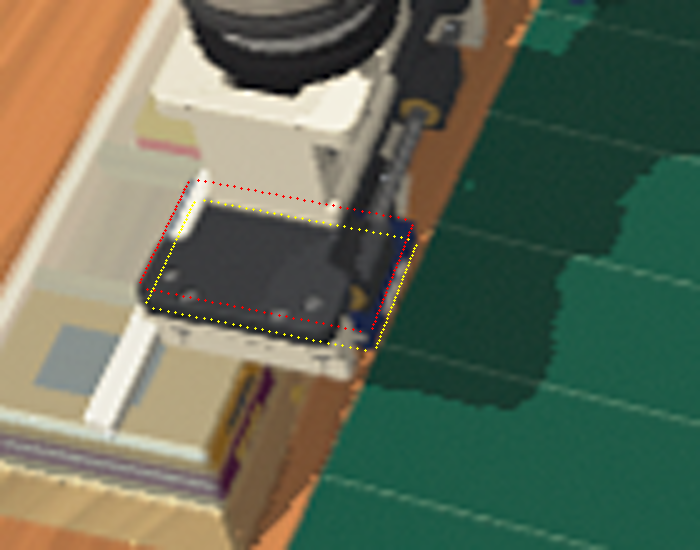

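```bash
python3 -m handwheel '[[[0.15,0,0,0],[0,0,0,0]]]'
python3 -m handwheel '[[[0,0,0,0],[0,0,0,0],[0,0,0,0],[-0.5,0,0,0],[-1.5,0,0,0],[-2,0,0,0],[0,0,0,0]]]' 0.75
python3 -m handwheel '[[[0,0,1.5,0],[0,0,2,0],[0,0,2,0],[0,0,0,0],[0,0,0,0],[0,0,0,0],[0,0,0,0],[0,0,0,0]]]' 0
python3 - <<'E'
from h import *
C=np.load("cab.npy"); plan(cab2w(C,(-70,41.2,69.3)),C[2])
p,d=grab("side","s22"); b=p[180:330,180:380]; cv2.imwrite("pics/s22c.png",cv2.resize(b,None,fx=4,fy=4,interpolation=cv2.INTER_CUBIC)[:600,:,::-1])
E
```

```text
time: 53.13
tool_pos: [565.2, 86.2, 73.3]
tcp_rot: [0.126, 1.57, -2.957]
contact_force: [-0.3, 0.8, -0.8]
grip_width: 58.0
time: 53.72
tool_pos: [567.9, 86.3, 117.5]
tcp_rot: [3.091, 1.564, 0.008]
contact_force: [0.6, 1.1, 0.3]
grip_width: 69.0
time: 54.38
tool_pos: [511.5, 83.0, 113.6]
tcp_rot: [2.953, 1.57, -0.131]
contact_force: [0.3, -0.6, 0.2]
grip_width: 20.3
t 54.38 tcp [511.5  83.  113.6] F [ 0.3 -0.6  0.2] w 20.3
tool axes x [ 0. -0. -1.] y [ 0.1 -1.   0. ] z [-1.  -0.1 -0. ]
TURN -0.000 rad; then shift after turn (cm) x(down) 4.43 y 0.02 z -0.99  shift before turn [ 4.4  0.  -1. ]
```

View pics/s22c.png

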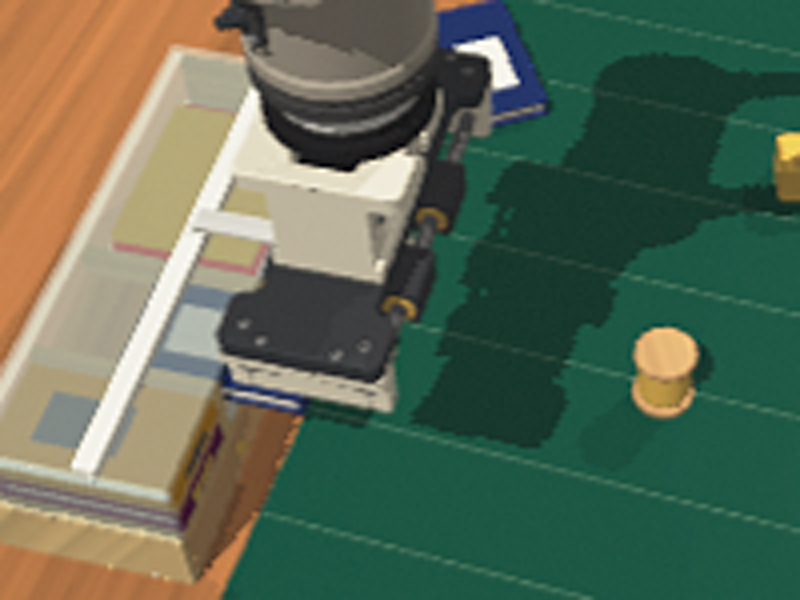

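Blue is resting in the upper right hole, seen through the clear top with about 42 mm standing out. Lowering and pushing it home.

```bash
python3 -m handwheel '[[[2,0,0,0],[2.2,0,0,0],[0.2,0,0,0],[0,0,0,0],[0,0,0,0]]]' 0
python3 -m handwheel '[[[0,0.02,-0.6,0],[0,0,-0.6,0],[0,0,-0.6,0],[0,0,-0.5,0],[0,0,-0.5,0],[0,0,0,0]]]'
python3 -m handwheel '[[[0,0,-0.5,0],[0,0,-0.5,0],[0,0,-0.5,0],[0,0,-0.5,0],[0,0,0,0]]]'
python3 -m handwheel '[[[0,0,-0.5,0],[0,0,-0.4,0],[0,0,-0.3,0],[0,0,0,0]]]'
python3 - <<'E'
from h import *
C=np.load("cab.npy"); plan(cab2w(C,(-11.3,41.2,69.3)),C[2])
E
```

```text
time: 54.85
tool_pos: [511.3, 83.0, 70.1]
tcp_rot: [2.909, 1.57, -0.175]
contact_force: [-0.1, -0.5, -0.4]
grip_width: 0.5
time: 55.35
tool_pos: [540.0, 84.4, 69.8]
tcp_rot: [3.014, 1.57, -0.07]
contact_force: [-0.4, 0.1, 0.0]
grip_width: 0.2
time: 55.77
tool_pos: [559.8, 85.6, 69.6]
tcp_rot: [3.013, 1.57, -0.071]
contact_force: [-0.0, -0.6, 1.4]
grip_width: 0.5
time: 56.1
tool_pos: [571.4, 86.3, 69.6]
tcp_rot: [3.002, 1.57, -0.082]
contact_force: [0.2, -0.2, -0.6]
grip_width: 0.6
t 56.10 tcp [571.4  86.3  69.6] F [ 0.2 -0.2 -0.6] w 0.6
tool axes x [ 0. -0. -1.] y [ 0.1 -1.   0. ] z [-1.  -0.1 -0. ]
TURN -0.000 rad; then shift after turn (cm) x(down) 0.03 y -0.00 z -0.87  shift before turn [ 0.  -0.  -0.9]
```

```bash
python3 -m handwheel '[[[0,0,-0.4,0],[0,0,-0.2,0],[0,0,0,0]]]'
python3 -m handwheel '[[[0,0,-0.2,0],[0,0,0,0]]]'
python3 -m handwheel '[[[0,0,-0.1,0],[0,0,0,0]]]'
python3 -m handwheel '[[[0,0,-0.1,0],[0,0,0,0]]]'
python3 - <<'E'
from h import *
C=np.load("cab.npy"); plan(cab2w(C,(-11.3,41.2,69.3)),C[2])
E
```

```text
time: 56.35
tool_pos: [577.1, 86.6, 69.7]
tcp_rot: [2.952, 1.57, -0.132]
contact_force: [0.1, 0.8, 0.0]
grip_width: 0.3
time: 56.52
tool_pos: [578.9, 86.7, 69.6]
tcp_rot: [2.645, 1.571, -0.439]
contact_force: [0.1, 0.5, -0.2]
grip_width: 0.7
time: 56.68
tool_pos: [579.7, 86.8, 69.7]
tcp_rot: [2.518, 1.571, -0.565]
contact_force: [-0.5, 0.0, 0.5]
grip_width: 0.4
time: 56.85
tool_pos: [580.3, 86.9, 69.6]
tcp_rot: [0.085, 1.57, -2.998]
contact_force: [-1.4, -0.5, 1.2]
grip_width: 0.2
t 56.85 tcp [580.3  86.9  69.6] F [-1.4 -0.5  1.2] w 0.2
tool axes x [-0. -0. -1.] y [ 0.1 -1.   0. ] z [-1.  -0.1  0. ]
TURN -0.000 rad; then shift after turn (cm) x(down) 0.03 y 0.00 z 0.03  shift before turn [0. 0. 0.]
```

One more 1 mm step to feel the stop, then I'll back off and inspect all four from both cameras.

```bash
python3 -m handwheel '[[[0,0,-0.1,0],[0,0,0,0]]]'
python3 -m handwheel '[[[0,0,1,0],[0,0,2,0],[0,0,3,0],[-2.5,0,4,0],[-3,0,2.5,0],[-3,0,2,0],[0,0,2,0],[0,0,0,0]]]'
python3 -m handwheel '[[[-2,0,2,0],[0,0,2,0],[0,0,0,0],[0,0,0,0]]]'
python3 - <<'E'
from fit import *
st()
C=np.load("cab.npy")
p,d=grab("side","s23"); b=p[180:330,160:360]; cv2.imwrite("pics/s23c.png",cv2.resize(b,None,fx=4,fy=4,interpolation=cv2.INTER_CUBIC)[:600,:,::-1])
for n in("side","top"):
  for l,z in[("volume_plum_spine",51),("volume_ochre_spine",73),("volume_white_spine",51),("volume_blue_spine",73)]:
    r=bot.spot_point(n,l); print(n,l,[(round(x['conf'],2),w2cab(C,toz(n,x['point'],z)[0])) for x in r[:3]])
E
```

```text
time: 57.02
tool_pos: [580.3, 86.9, 69.5]
tcp_rot: [0.036, 1.568, -3.047]
contact_force: [-5.6, -1.1, 3.5]
grip_width: 0.3
time: 57.68
tool_pos: [419.5, 77.8, 153.3]
tcp_rot: [3.05, 1.569, -0.033]
contact_force: [-0.8, 0.4, -0.4]
grip_width: 0.3
time: 58.02
tool_pos: [382.1, 75.3, 171.7]
tcp_rot: [2.996, 1.57, -0.088]
contact_force: [0.6, 0.4, -1.0]
grip_width: 0.5
t 58.02 tcp [382.1  75.3 171.7] F [ 0.6  0.4 -1. ] w 0.5
tool axes x [ 0. -0. -1.] y [ 0.1 -1.   0. ] z [-1.  -0.1 -0. ]
side volume_plum_spine [(0.66, array([  2.2, 102.7,  51. ]))]
side volume_ochre_spine [(0.55, array([ -1.6, 103.7,  73. ]))]
side volume_white_spine [(0.54, array([ 7.2, 41.4, 51. ]))]
side volume_blue_spine [(0.78, array([ -45.7, -224.9,   73. ])), (0.57, array([-4.2, 50.8, 73. ])), (0.53, array([ -34.4, -356.7,   73. ]))]
top volume_plum_spine [(0.48, array([-3.9, 40.4, 51. ]))]
top volume_ochre_spine [(0.46, array([-13. , 111.3,  73. ]))]
top volume_white_spine []
top volume_blue_spine [(0.83, array([-246.8, -328.4,   73. ])), (0.78, array([ -17.5, -418.4,   73. ])), (0.67, array([ -40.6, -270.7,   73. ]))]
```

View pics/s23c.png

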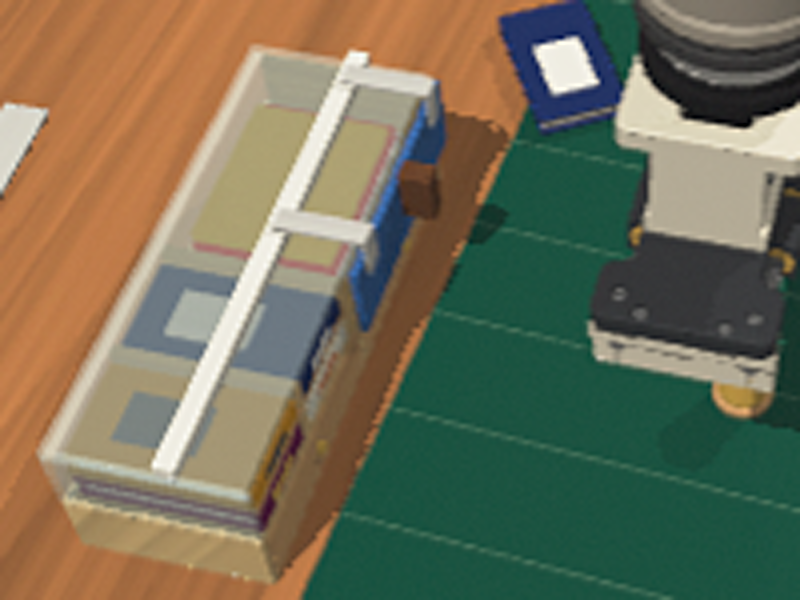

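The picture shows all four spines flush at the front and the door open at its stop. The top network's answers came from an older picture, so I'm ignoring them. Next I'll shut the door by pushing the pull from its right side.

```bash
python3 - <<'E'
from h import *
C=np.load("cab.npy"); 
for y in(-66,-70,-74): print(y,proj("side",[cab2w(C,(-19,y,79))]))
plan(cab2w(C,(-24,-112,150)),C[2])
E
```

```text
-66 [[264.2 228.2]]
-70 [[264.8 226.8]]
-74 [[265.3 225.5]]
t 58.47 tcp [381.8  75.3 171.5] F [ 0.5 -0.   0.3] w 0.3
tool axes x [-0. -0. -1.] y [ 0.1 -1.   0. ] z [-1.  -0.1  0. ]
TURN -0.000 rad; then shift after turn (cm) x(down) 2.14 y 15.33 z -18.58  shift before turn [  2.1  15.3 -18.6]
```

```bash
python3 -m handwheel '[[[0,3.83,0,0],[0,3.83,0,0],[0,3.83,0,0],[0,3.84,0,0],[0,0,-3.7,0],[0,0,-3.7,0],[0,0,-3.7,0],[0,0,-3.7,0]]]' 0
python3 -m handwheel '[[[0,0,-3.7,0],[0,0,0,0],[0,0,0,0],[0,0,0,0]]]'
python3 - <<'E'
from h import *
C=np.load("cab.npy"); plan(cab2w(C,(-24,-112,68)),C[2])
p,d=grab("side","s24"); b=p[150:300,180:380]; cv2.imwrite("pics/s24c.png",cv2.resize(b,None,fx=4,fy=4,interpolation=cv2.INTER_CUBIC)[:600,:,::-1])
E
```

```text
time: 59.13
tool_pos: [539.9, -69.9, 171.5]
tcp_rot: [1.831, 1.571, -1.255]
contact_force: [0.9, 0.0, 1.0]
grip_width: 0.4
time: 59.47
tool_pos: [574.3, -66.8, 170.9]
tcp_rot: [-0.205, 1.569, 2.994]
contact_force: [0.2, 0.2, 0.1]
grip_width: -0.0
t 59.47 tcp [574.3 -66.8 170.9] F [0.2 0.2 0.1] w -0.0
tool axes x [-0.  0. -1.] y [ 0.1 -1.  -0. ] z [-1.  -0.1  0. ]
TURN 0.000 rad; then shift after turn (cm) x(down) 10.29 y 0.02 z -0.21  shift before turn [10.3  0.  -0.2]
```

View pics/s24c.png

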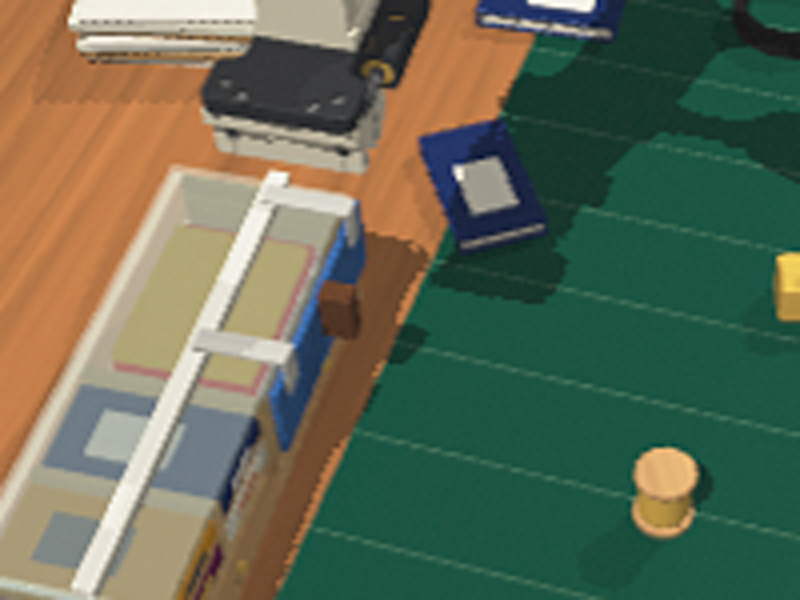

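The gripper is clear above, to the right of the pull. I'll descend and push left.

```bash
python3 -m handwheel '[[[3,0,0,0],[3,0,0,0],[3,0,-0.1,0],[1.2,0,0,0],[0,0,0,0],[0,0,0,0]]]'
python3 -m handwheel '[[[0,-0.8,0,0],[0,-0.8,0,0],[0,-0.8,0,0],[0,0,0,0]]]'
python3 -m handwheel '[[[0,-0.8,0,0],[0,-0.8,0,0],[0,-0.8,0,0],[0,0,0,0]]]'
python3 - <<'E'
from h import *
C=np.load("cab.npy"); o,_=st(); print(w2cab(C,o['tool_pos']))
E
```

```text
time: 60.02
tool_pos: [575.4, -67.1, 70.2]
tcp_rot: [-0.074, 1.57, 3.125]
contact_force: [-0.4, -0.5, -0.9]
grip_width: 0.2
time: 60.35
tool_pos: [575.5, -41.9, 71.3]
tcp_rot: [2.701, 1.568, -0.381]
contact_force: [-0.6, -2.6, 3.3]
grip_width: 0.6
time: 60.68
tool_pos: [573.1, -17.1, 69.8]
tcp_rot: [-1.275, 1.57, 1.926]
contact_force: [-0.3, 0.8, -0.7]
grip_width: 0.7
t 60.68 tcp [573.1 -17.1  69.8] F [-0.3  0.8 -0.7] w 0.7
tool axes x [-0.  0. -1.] y [ 0.1 -1.  -0. ] z [-1.  -0.1  0. ]
[-24.2 -62.1  69.8]
```

```bash
python3 -m handwheel '[[[0,-0.5,0,0],[0,0,0,0],[0,0,0,0],[0,0,0,0]]]'
python3 - <<'E'
from h import *
st()
p,d=grab("side","s25"); b=p[180:330,160:360]; cv2.imwrite("pics/s25c.png",cv2.resize(b,None,fx=4,fy=4,interpolation=cv2.INTER_CUBIC)[:600,:,::-1])
E
```

```text
time: 61.02
tool_pos: [573.0, -14.0, 69.5]
tcp_rot: [-0.168, 1.57, 3.031]
contact_force: [-0.7, -1.0, -0.3]
grip_width: 0.7
t 61.02 tcp [573.  -14.   69.5] F [-0.7 -1.  -0.3] w 0.7
tool axes x [-0.  0. -1.] y [ 0.1 -1.  -0. ] z [-1.  -0.1  0. ]
```

View pics/s25c.png

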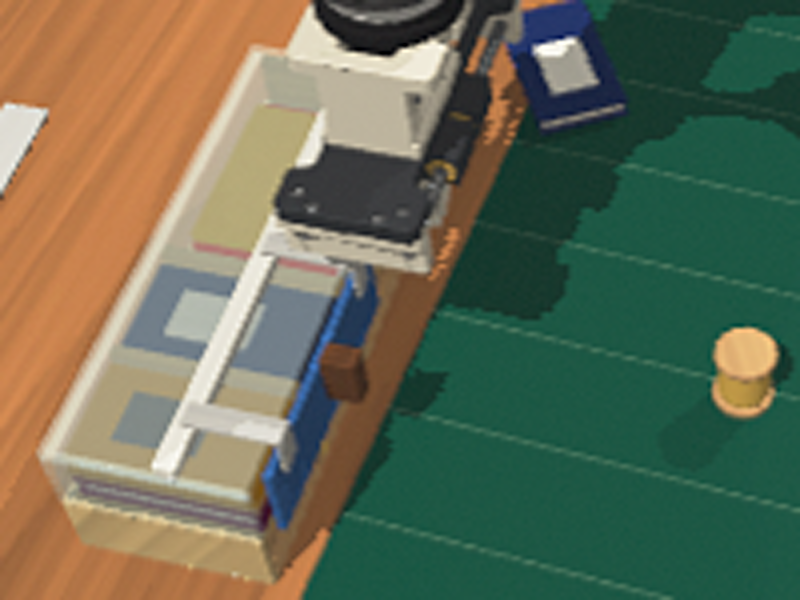

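The door is running shut by itself. I'll retreat and let it finish.

```bash
python3 -m handwheel '[[[0,1,1,0],[-3,0,2,0],[-3,0,3,0],[-3,0,3,0],[0,0,3,0],[0,0,0,0],[0,0,0,0],[0,0,0,0]]]'
python3 -m handwheel '[[[0,0,0,0],[0,0,0,0],[0,0,0,0],[0,0,0,0],[0,0,0,0],[0,0,0,0]]]'
python3 - <<'E'
from fit import *
st(); C=np.load("cab.npy")
p,d=grab("side","s26"); b=p[180:330,160:360]; im=cv2.resize(b,None,fx=4,fy=4,interpolation=cv2.INTER_CUBIC)
q,_=grab("top","t26")
d0=np.load("side_p.npy")
import cv2
im2=cv2.resize(d0[180:330,160:360],None,fx=4,fy=4,interpolation=cv2.INTER_CUBIC)
cv2.imwrite("pics/s26c.png",np.hstack([im[150:,:500],im2[150:,:300]])[:,:,::-1])
# pull column/row, dark brown mask
for n,im in(("now",p),("start",d0)):
    h=cv2.cvtColor(im,cv2.COLOR_RGB2HSV)[255:300,230:262].astype(int); m=(h[...,0]<14)&(h[...,1]>120)&(h[...,2]<110); v,u=np.nonzero(m); print(n,len(v),u.mean()+230,v.mean()+255)
for s in(0,3,6,10): print(s,proj("side",[cab2w(C,(-19,72-s,79))]))
E
```

```text
time: 61.73
tool_pos: [455.7, -31.2, 158.8]
tcp_rot: [2.877, 1.57, -0.207]
contact_force: [-0.4, 0.2, -0.7]
grip_width: 0.4
time: 62.23
tool_pos: [455.1, -30.9, 158.5]
tcp_rot: [0.022, 1.571, -3.061]
contact_force: [0.0, -0.4, 0.1]
grip_width: 0.4
t 62.23 tcp [455.1 -30.9 158.5] F [ 0.  -0.4  0.1] w 0.4
tool axes x [-0. -0. -1.] y [ 0.1 -1.   0. ] z [-1.  -0.1  0. ]
now 213 247.59154929577466 280.5680751173709
start 445 249.89662921348315 278.3640449438202
0 [[243.5 278.5]]
3 [[244.  277.3]]
6 [[244.5 276.1]]
10 [[245.1 274.5]]
```

View pics/s26c.png

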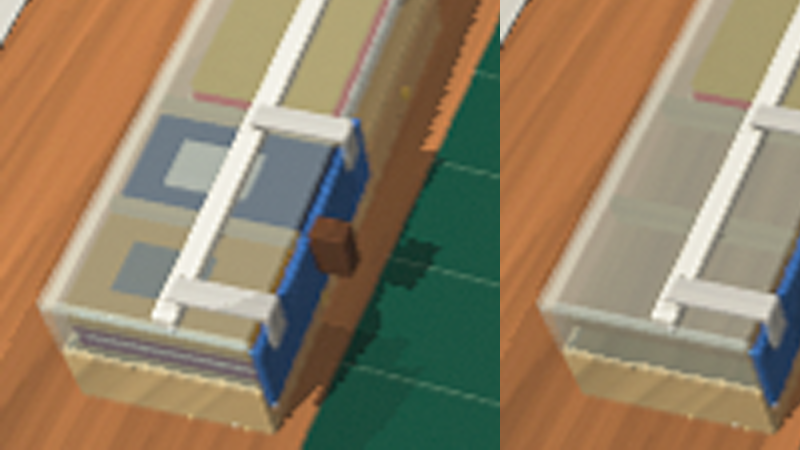

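View pics/t26.png

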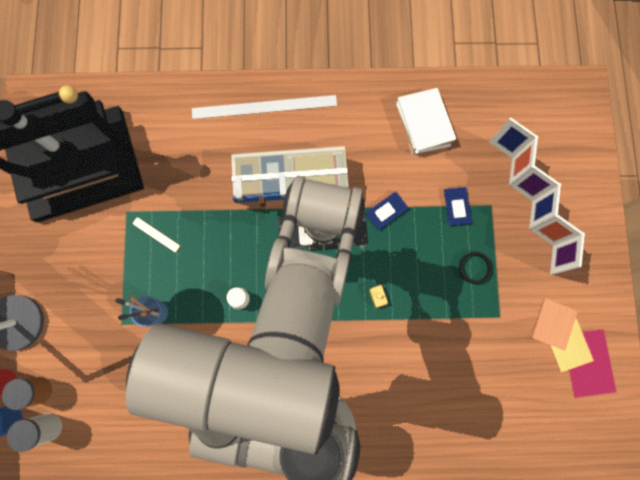

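The door looks exactly as it did at the start. I'll confirm with a template match on the pull and hanger, and then hand in.

```bash
python3 - <<'E'
from h import *
p,_=grab("side"); s=np.load("side_p.npy")
ok=True
for (u0,v0,u1,v1) in((234,268,254,292),(198,246+40,236,320)):
    r=cv2.matchTemplate(cv2.resize(p[v0-8:v1+8,u0-8:u1+8],None,fx=4,fy=4,interpolation=cv2.INTER_CUBIC),cv2.resize(s[v0:v1,u0:u1],None,fx=4,fy=4,interpolation=cv2.INTER_CUBIC),cv2.TM_CCOEFF_NORMED)
    _,m,_,l=cv2.minMaxLoc(r); print('match',round(m,3),'shift px',l[0]/4-8,l[1]/4-8); ok&=abs(l[1]/4-8)<1
st()
if ok: print(bot.close_job())
E
```

```text
match 0.955 shift px 0.0 0.0
match 0.984 shift px 0.0 0.0
t 62.38 tcp [455.  -30.9 158.6] F [ 0.7 -0.5  0.2] w 0.5
tool axes x [-0. -0. -1.] y [ 0.1 -1.   0. ] z [-1.  -0.1  0. ]
the job is handed in; nothing more can be done
None
```

All four volumes are in the cabinet, the door is shut, and the job was handed in at about 62 s on the robot's clock; the hand-in gives no verdict.

**What I did:** I pushed the door out to its stop with the closed fingers, where it stayed open. I gripped each volume near its spine, slid it into its own hole and pushed it home:
- **Lower left:** plum
- **Upper left:** ochre
- **Lower right:** white
- **Upper right:** blue, the one nearest the robot's base

I then pushed the pull to the left until the spring ran the door shut.

**What went wrong on the way:** Ochre caught on the cabinet at the first try, with about 32 N, and slipped in the grip. I set it down on the bench, gripped it again and inserted it without further trouble.

**Last checks:**
- **Volumes:** Each push ended at the same plane, 11 mm in front of the cabinet face, at about 6 N. The side picture showed all four spines flush before the door closed. I did not get an exact reading of each spine's distance.
- **Door:** It matched its starting picture with no shift in pixels.
- **Bench tools and robot:** The tools not hidden by the arm are in their places in the final pictures. The arm stood clear, with only sensor noise on the force reading.
- **Checks that disagreed:** In the last look at the spines, some of the trained networks' spine points were several millimetres off or fell on the look-alike blue books. The top-camera answers came from an older picture. I relied on the force stops and the pictures instead.

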